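# Park the grinder wheels behind a chock

## Task

Get the small wooden crate out from under the two cartons, lay it flat across the closed end of the aluminium parking lane, between the two stop studs and the ends of the rails, as a chock, and stack the cartons up again squarely in the middle of the green mat, light card carton below and orange box on it. With the chock in place, roll the wheels on their rims along the bench into the lane one at a time, green first, then red, then white (there may be only two of them), so that they stand in a close row up against the crate, wholly between the rails. Never lift a wheel off the bench, drag it along without turning or let it fall on its side, and leave the rinse bottle and the glue stick alone.

Things in the scene. Friction and masses are not known exactly. Their poses are not given: they have to be found in the camera images.
- lane: aluminium parking lane fixed on the bench: origin on the bench top, centre of the chock seat; +y points out of the open mouth. Two rails (6 mm high, inner faces x = +-22 mm, 10 mm wide) from y = 27 to 247 mm, bare bench between. Two stop studs 14 mm high at the closed end, x = +-27 to +-45 mm, faces at y = -27 mm; so the seat is 54 mm long. Three wheels in a close row end near y = 214 mm
- mat: flat green mat, 110 x 110 mm, 1 mm thin, fixed on the bench; origin at its centre on the bench top. The cartons end stacked in its middle
- crate: small brown wooden box with a brass clasp, 44 x 90 x 34 mm (x, y, z), shut, 0.15 kg; origin at the centre of its underside (the 44 mm run from x = -21 to +23 mm). Starts lowest in the stack on the mat. As a chock its long y axis lies along the lane's x axis, either way round
- card_box: light grey-white card carton, 40 x 60 x 22 mm, 0.06 kg; origin at the centre of its underside; starts on the crate
- orange_box: flat orange box, 41 x 54 x 16 mm, 0.04 kg; origin at the centre of its underside; starts on the card carton
- wheel_green: green grinder wheel, 64 mm diameter, 24 mm wide, 0.16 kg, on its rim; parked first, next to the crate; may be absent. Origin at its centre; own x = axle; rolls square to it. Brass axle (14 mm diameter, 36 mm over its ends, 6 mm proud each side) turns freely in it, so, held by the axle ends the wheel rolls. Black dot near the rim in its own +z: on top at the start. Stands by itself, hardly rolls on
- wheel_red: red grinder wheel, 64 mm diameter, 24 mm wide, 0.16 kg, on its rim; parked after green; may be absent. Origin at its centre; own x = axle; rolls square to it. Brass axle (14 mm diameter, 36 mm over its ends, 6 mm proud each side) turns freely in it, so, held by the axle ends the wheel rolls. Black dot near the rim in its own +z: on top at the start. Stands by itself, hardly rolls on
- wheel_white: white grinder wheel, 64 mm diameter, 24 mm wide, 0.16 kg, on its rim; parked last; may be absent. Origin at its centre; own x = axle; rolls square to it. Brass axle (14 mm diameter, 36 mm over its ends, 6 mm proud each side) turns freely in it, so, held by the axle ends the wheel rolls. Black dot near the rim in its own +z: on top at the start. Stands by itself, hardly rolls on
- rinse_bottle: small white-capped bottle standing upright, 37 mm across, 88 mm high, origin under its centre; a bystander
- glue_stick: glue stick standing upright, 28 mm across, 92 mm high, origin under its centre; a bystander

How it is judged:
By the outcome, as a careful person would: the job done as asked, in the order asked, and still so for the second after the job is handed in, with the robot touching nothing.
Of wheel_green, wheel_red, wheel_white only 2 to 3 are there at a start; the rules pass over those that are not, and their reading is None.
At some moment in a run one of card_box, orange_box may be knocked a few centimetres aside while the robot is not near it.
Once in a run the grip may slacken for a moment while it holds something.
It also fails if it takes over 210 s, if anything falls off the work surface, if the arm or the gripper's body presses on something with over 40 N, if the wrist force passes 120 N, or if a joint passes its speed limit or range.

## Robot

A 6-joint arm with a two-finger parallel gripper is mounted at the origin on a cart in front of the work surface, level with it; the furniture and walls round the work are solid. World frame = base frame: x ahead of the robot, y to its left, z up, the work surface at z = 0. Lengths are in m, angles in rad, forces in N, time in s.
With the tool pointing down it reaches from about 0.425 to 0.95 m from the base axis. Payload 3.5 kg.
Tool frame: the origin (TCP) lies midway between the tips of the shut fingers; the grasp point (between the pads) lies ctrl.grasp_offset behind it (ctrl.grasp_offset is the distance from the TCP to the grasp point, in m); x points along the fingers, y is the direction in which the jaws open and shut, and the axes are right-handed (so a half turn about x gives the same grasp; the last joint's range is limited). The gripper opens to 85 mm and grips with 20 to 120 N. Pads are 22 mm wide; open, the fingers measure 114 mm over their backs; the gripper's body (76 mm by 85 mm) begins 54 mm behind the grasp point. The pads swing forward as they close: fully open they stand 13 mm farther back than shut.
Start: joints at [0.957, 0.286, 1.577, -0, 1.279, -0.15], TCP at [0.302, 0.604, 0.231] pointing down, gripper open.
Joint ranges: [-2.77, 2.77], [-0.9, 2.22], [0.21, 2.48], [-1.53, 4.67], [0.24, 2.81], [-2.84, 2.84]. Speed limits (rad/s): [2.79, 2.79, 3.14, 3.14, 3.14, 3.14].

## Interface

Orientations are given as a unit quaternion [x, y, z, w].
In Python, from plant import readout, read_camera, sign_off, ctrl gives the robot as it stands.
- The arm moves only by the tool drive_tool, never from a script. Its argument "steps" is a list of rows, each a list of 5 numbers: the shift along the tool's x, y, z in cm, then the turn about the tool's x in degrees, then the opening, from 0 (shut) to 1 (fully open). A call has 1 to 10 rows; each row shifts and turns the commanded pose from where the row before left it, along the tool's axes as they then stand; what a row does not reach is not made up. A row lasts 1/10 s, in which the tool goes at most 50 mm and 8.59 degrees, less where a joint would pass 70% of its speed; a pose out of reach is approached as far as the arm can. A call is refused whole if a number of a shift passes 5 or a number of a turn 8.59, either way. A call with a gripper value outside its range is refused whole. The fingers move at their own pace and stop on an object; "force" is the grip in N (left out, the last holds). Time passes only in rows, so rows that do not move let the fingers close. It gives the time, the measured TCP pose, the force and the opening at its end, in the units of the state.
- readout.get_state(): the state, without advancing time (a new reading comes with each control period).
- read_camera(name): name is "side" or "top"; returns a dict with "frame" (400x640x3 uint8, red, green, blue), "vertical_fov" (degrees; the focal length in pixels is half the picture's height over the tangent of half this angle, whatever the lens; pixels are square), "cx", "cy" (the principal point, pixels), "eye" and "orientation" of the camera in the world. Camera axes: x right, y up, looking along -z (the intrinsics and any distortion apply to the point x, -y, -z); pixel columns grow to the right and rows downward; lengths in m; the calibration is good to about 2 mm. A picture is of the moment at which its call begins. There is no depth.
- sign_off(): hands the job in, once; it reports no verdict.
The state is a dict: "time": time; "qpos": joint angles; "dq": joint speeds; "joint_efforts": joint torques, N m; "eef_pos": TCP position; "tcp_rot": TCP orientation; "contact_force": force on the tool from outside, world axes, zero at the start; "wrist_torque": the same for the moment, N m; "opening": opening from 0.0 (shut) to 1.0 (fully open).
Only numpy, scipy, OpenCV 4.12 (cv2) and the standard library are available. Lean on these libraries where they do the work, as an engineer would, in place of code of your own. Each camera call takes 0.05 s, during which the arm holds its last target. There are 200 camera calls.

## Working session

There is one attempt and no reset: what is moved stays moved. The work goes in short steps, Python scripts to look and compute and a tool call to move; the robot and the scene stay as the last step left them, time stands still between calls to the robot, and variables do not carry over. Pictures are saved under pics/ and viewed, about 12 in all and at most 16, crops included, and the job is handed in when it is done.

Besides the shell and the picture viewer there is one more tool, called after "Emit:" as name(argument=value, ...), one argument or row to a line, values as JSON. drive_tool: Moves the arm, as the interface text tells. Its arguments: {"type":"object","properties":{"steps":{"type":"array","items":{"type":"array","items":{"type":"number"}}},"force":{"type":"number"}},"required":["steps"]}

```bash
ls; mkdir -p pics; python3 - <<'E'
from plant import readout, read_camera, ctrl
import cv2
print(readout.get_state()); print(ctrl.grasp_offset,[a for a in dir(ctrl) if a[0]!='_'])
for n in('side','top'):
    c=read_camera(n); cv2.imwrite(f'pics/{n}0.png',c['frame'][:,:,::-1]); print({k:v for k,v in c.items() if k!='frame'})
E
```

```text
pics
{'time': 0.0, 'qpos': array([ 9.57028557e-01,  2.87170354e-01,  1.57818900e+00,  3.86535148e-05,
        1.27856343e+00, -1.49999383e-01]), 'dq': array([ 0.00052117, -0.00097362, -0.0004019 , -0.0002081 , -0.00045853,
        0.00053172]), 'joint_efforts': array([-1.03804326e-03, -4.05985236e+01, -2.92622226e+01, -1.59916167e-04,
        5.83714034e-03,  3.64060526e-06]), 'eef_pos': array([0.30152727, 0.60318065, 0.22993754]), 'tcp_rot': array([ 0.16174554,  0.68849893, -0.16326475,  0.68786062]), 'contact_force': array([ 0.42739945, -0.07611423, -0.23692527]), 'wrist_torque': array([0.03195219, 0.03090801, 0.00499368]), 'opening': 1.0010204195119532}
0.0187 ['Unreachable', 'grasp_offset']
{'vertical_fov': 42.13600534396426, 'cx': 319.5572049714708, 'cy': 198.26827707945532, 'eye': array([0.67567283, 0.82514823, 0.86820776]), 'orientation': array([0.00704728, 0.40160166, 0.91543536, 0.02538777])}
{'vertical_fov': 54.29225579953923, 'cx': 325.42236249947166, 'cy': 196.96929062704206, 'eye': array([ 0.53536764, -0.06900683,  1.04021649]), 'orientation': array([-0.03635487,  0.03314918,  0.71644284, -0.69590884])}
```

View pics/side0.png

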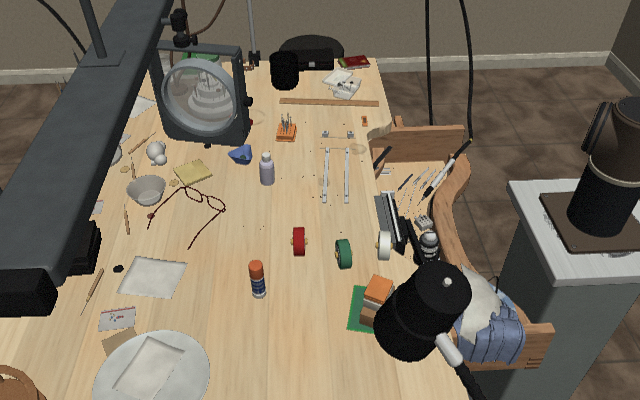

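View pics/top0.png

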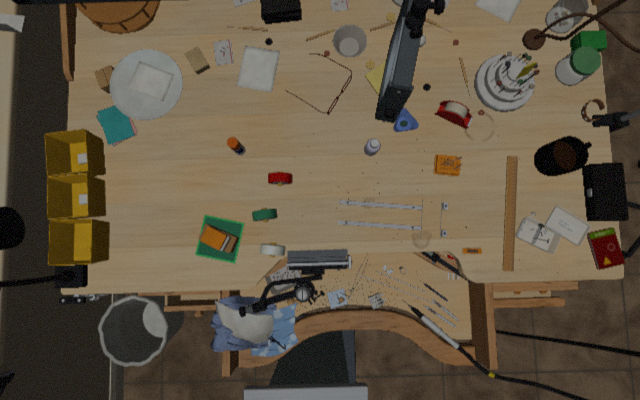

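```bash
cat > h.py <<'E'
import numpy as np, cv2
from scipy.spatial.transform import Rotation as R
from plant import readout, read_camera, ctrl
class Cam:
    def __init__(s,n):
        c=read_camera(n); s.f=c['frame']; s.bgr=s.f[:,:,::-1].copy(); s.hsv=cv2.cvtColor(s.bgr,cv2.COLOR_BGR2HSV)
        s.F=200/np.tan(np.radians(c['vertical_fov'])/2); s.c=np.array([c['cx'],c['cy']]); s.e=c['eye']; s.R=R.from_quat(c['orientation'])
    def proj(s,p):
        q=s.R.inv().apply(np.atleast_2d(p)-s.e); return s.c+s.F*np.c_[q[:,0],-q[:,1]]/-q[:,2:]
    def ray(s,uv):
        uv=(np.atleast_2d(uv)-s.c)/s.F; return s.R.apply(np.c_[uv[:,0],-uv[:,1],-np.ones(len(uv))])
    def plane(s,uv,z):
        d=s.ray(uv); return s.e+d*((z-s.e[2])/d[:,2:])
    def crop(s,x0,y0,x1,y1,k,name):
        cv2.imwrite('pics/'+name,cv2.resize(s.bgr[y0:y1,x0:x1],None,fx=k,fy=k,interpolation=cv2.INTER_CUBIC))
def tri(a,ua,b,ub):
    da,db=a.ray(ua)[0],b.ray(ub)[0]; t=np.linalg.lstsq(np.c_[da,-db],b.e-a.e,rcond=None)[0]
    p,q=a.e+t[0]*da,b.e+t[1]*db; return (p+q)/2,np.linalg.norm(p-q)
E
python3 - <<'E'
from h import *
np.set_printoptions(precision=4,suppress=True)
s,t=Cam('side'),Cam('top')
P=readout.get_state()
for c in(s,t): print(c.proj([P['eef_pos'],[0,0,0],[.5,0,0],[.5,.3,0]]))
print(R.from_quat(P['tcp_rot']).as_matrix())
t.crop(190,120,390,270,4,'tA.png'); s.crop(220,100,420,350,3,'sA.png'); t.crop(330,120,470,260,4,'tB.png')
E
```

```text
[[632.9569 458.0589]
 [591.8239 220.9583]
 [379.6375 230.1011]
 [401.4443 344.7396]]
[[ -2.7878 361.7096]
 [306.6197 449.6318]
 [302.0756 249.6019]
 [188.8495 252.8655]]
[[-0.0009  0.4473  0.8944]
 [-0.0012  0.8944 -0.4473]
 [-1.     -0.0015 -0.0002]]
```

View pics/tA.png

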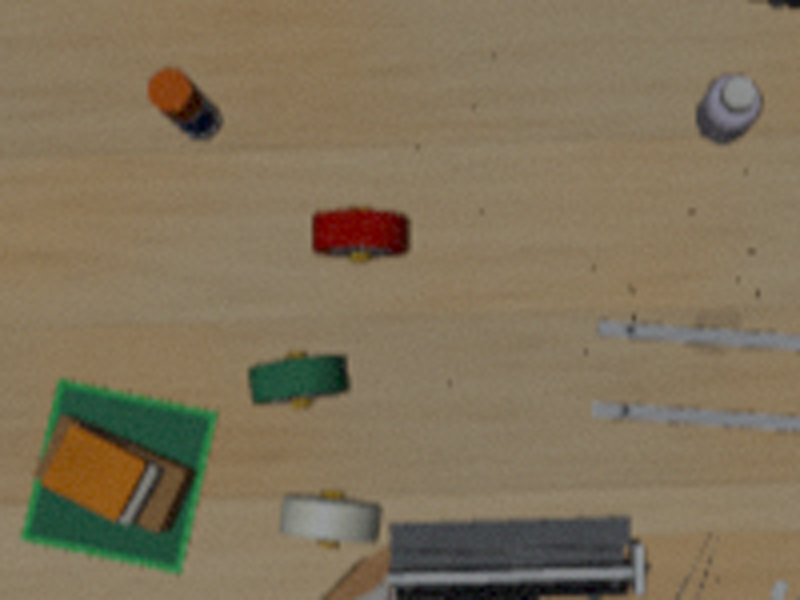

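View pics/sA.png

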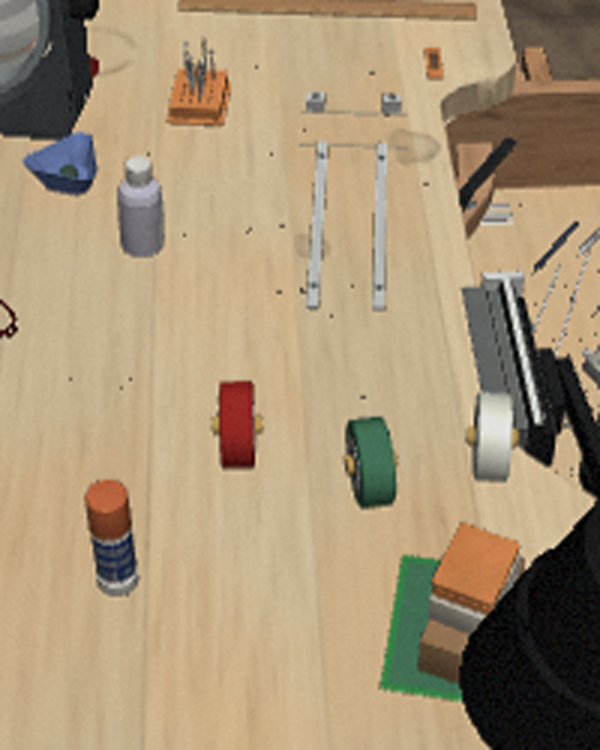

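View pics/tB.png

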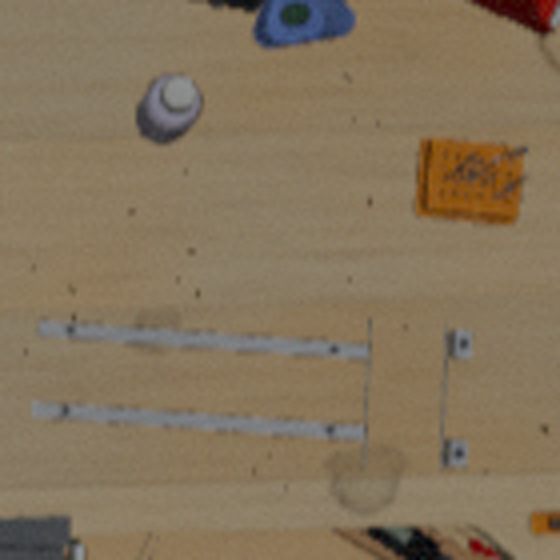

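```bash
cat >> h.py <<'E'
def blob(c,lo,hi,roi,k=1):
    x0,y0,x1,y1=roi; m=np.zeros(c.hsv.shape[:2],np.uint8); m[y0:y1,x0:x1]=cv2.inRange(c.hsv,lo,hi)[y0:y1,x0:x1]
    if k>1: m=cv2.morphologyEx(m,cv2.MORPH_OPEN,np.ones((k,k)))
    cs=cv2.findContours(m,cv2.RETR_EXTERNAL,cv2.CHAIN_APPROX_NONE)[0]
    return max(cs,key=cv2.contourArea) if cs else None
def mom(c): m=cv2.moments(c); return np.array([m['m10'],m['m01']])/m['m00']
GR=((60,80,30),(90,255,255)); RE=((0,180,60),(4,255,255)); OR=((8,190,80),(20,255,255)); WH=((0,0,100),(180,50,255))
E
python3 - <<'E'
from h import *
np.set_printoptions(precision=4,suppress=True)
s,t=Cam('side'),Cam('top')
for n,col,rt,rs in(('green',GR,(245,200,290,230),(325,230,360,275)),('red',RE,(260,165,300,190),(285,220,315,260)),('white',WH,(258,235,290,262),(375,225,395,265))):
    bt=blob(t,*col,rt);bs=blob(s,*col,rs)
    p,e=tri(t,mom(bt),s,mom(bs))
    rc=t.plane(cv2.boxPoints(cv2.minAreaRect(bt)),.05)
    d=[rc[1]-rc[0],rc[2]-rc[1]]; d=max(d,key=np.linalg.norm)
    print(n,p,e,'top at z.04',t.plane(mom(bt),.04),'side',s.plane(mom(bs),.034),cv2.minAreaRect(bt),'heading deg',np.degrees(np.arctan2(d[1],d[0]))%180)
    # brass
    m=blob(t,(18,120,60),(30,255,255),rt)
m=blob(t,*GR,(190,205,248,270)); r=cv2.minAreaRect(m); b=t.plane(cv2.boxPoints(r),.001); print('mat',b[:,:2],b.mean(0), np.linalg.norm(np.diff(b,axis=0),axis=1))
d=b[1]-b[0];print(np.degrees(np.arctan2(d[1],d[0])))
o=blob(t,*OR,(195,215,240,260)); r=cv2.minAreaRect(o); b=t.plane(cv2.boxPoints(r),.073);print('orange top',b,b.mean(0),np.linalg.norm(np.diff(b,axis=0),axis=1))
d=b[1]-b[0];print(np.degrees(np.arctan2(d[1],d[0])))
# lane from crop B top (scale4, offset 330,120): rail corner points at z=6mm
px=lambda q:np.array(q)/4+np.array([330,120])-.4
A=t.plane(px([[40,328],[370,352],[35,410],[366,433]]),.006);print('rails top',A)
B=t.plane(px([[447,331],[443,464]]),.0);B2=t.plane(px([[368,330],[364,440]]),0);print('stud line',B,'rail line',B2)
q=lambda q:np.array(q)/3+np.array([220,100])-.3
print('rails side',s.plane(q([[322,143],[381,143],[313,306],[378,307]]),.006))
print('stud line side',s.plane(q([[303,112],[405,116]]),0),s.plane(q([[302,145],[392,147]]),0))
print('crate top corners',t.plane(np.array([[65,418],[195,465],[165,530],[40,485]])/4+[190,120],.035))
print('glue',t.plane(np.array([[172,90]])/4+[190,120],.092),'bottle',t.plane(np.array([[740,92]])/4+[190,120],.088))
E
```

```text
green [0.593  0.0946 0.0331] 0.004484777232742445 top at z.04 [[0.5948 0.0932 0.04  ]] side [[0.5909 0.0958 0.034 ]] ((263.89959716796875, 213.74673461914062), (8.854969024658203, 22.732158660888672), 82.40535736083984) heading deg 95.94443045746357
red [0.6893 0.0543 0.0348] 0.0024638480427888586 top at z.04 [[0.6897 0.0535 0.04  ]] side [[0.6881 0.0539 0.034 ]] ((279.3042297363281, 177.08480834960938), (8.888895988464355, 21.073673248291016), 87.1375961303711) heading deg 91.18935147557463
white [0.503  0.0777 0.0431] 0.0016836165201085502 top at z.04 [[0.5037 0.078  0.04  ]] side [[0.5002 0.0695 0.034 ]] ((270.4554748535156, 249.44557189941406), (21.293794631958008, 10.149378776550293), 5.710593223571777) heading deg 82.70038457230078
mat [[0.4962 0.2831]
 [0.6012 0.2598]
 [0.5746 0.1539]
 [0.4702 0.1782]] [0.5356 0.2187 0.001 ] [0.1075 0.1092 0.1072]
-12.514096635712615
orange top [[0.5332 0.2467 0.073 ]
 [0.5691 0.2284 0.073 ]
 [0.5446 0.1819 0.073 ]
 [0.5088 0.2003 0.073 ]] [0.5389 0.2143 0.073 ] [0.0403 0.0526 0.0402]
-26.932736258343066
rails top [[ 0.624  -0.1031  0.006 ]
 [ 0.6016 -0.3214  0.006 ]
 [ 0.5696 -0.0981  0.006 ]
 [ 0.5482 -0.3159  0.006 ]]
stud line [[ 0.6145 -0.3749  0.    ]
 [ 0.5263 -0.3672  0.    ]] rail line [[ 0.6167 -0.3223  0.    ]
 [ 0.5436 -0.3158  0.    ]]
rails side [[ 0.6021 -0.315   0.006 ]
 [ 0.5482 -0.3117  0.006 ]
 [ 0.6231 -0.0974  0.006 ]
 [ 0.5705 -0.093   0.006 ]]
stud line side [[ 0.6164 -0.3723  0.    ]
 [ 0.5211 -0.36    0.    ]] [[ 0.6201 -0.3211  0.    ]
 [ 0.5378 -0.3129 -0.    ]]
crate top corners [[0.5724 0.2431 0.035 ]
 [0.5398 0.1595 0.035 ]
 [0.499  0.179  0.035 ]
 [0.5299 0.2591 0.035 ]]
glue [[0.7714 0.1592 0.092 ]] bottle [[ 0.7605 -0.1931  0.088 ]]
```

Emit:
drive_tool(
  steps=[
    [0,0,0,8.2,1],
    [0,0,0,8.2,1],
    [0,0,0,8.2,1],
    [0,0,0,8.2,1],
    [0,0,0,8.2,1],
    [0,0,0,8.2,1],
    [0,0,0,8.2,1],
    [0,0,0,8.2,1],
    [0,0,0,8.2,1],
    [0,0,0,8.2,1],
  ],
  force=40,
)

```text
time: 1.3
eef_pos: [0.3019, 0.6036, 0.2312]
tcp_rot: [-0.575, -0.411, 0.575, -0.411]
contact_force: [0.3, -0.4, 0.2]
opening: 0.998
```

Emit:
drive_tool(
  steps=[
    [0,0,0,8.4,1],
    [0,2.1,1.3,0,1],
    [0,4.0,2.5,0,1],
    [0,4.0,2.5,0,1],
    [0,4.0,2.5,0,1],
    [0,4.0,2.5,0,1],
    [0,4.0,2.5,0,1],
    [0,4.0,2.5,0,1],
    [0,4.0,2.5,0,1],
    [0,4.0,2.5,0,1],
  ],
)

```text
time: 2.3
eef_pos: [0.5099, 0.2575, 0.2316]
tcp_rot: [0.603, 0.37, -0.603, 0.37]
contact_force: [0.9, -0.3, 0.6]
opening: 1.0
```

Emit:
drive_tool(
  steps=[
    [0,4.0,2.5,0,1],
    [0,4.0,2.5,0,1],
    [0,0.7,0.1,0,1],
    [2,0,0,0,1],
    [2,0,0,0,1],
    [0,0,0,0,1],
    [0,0,0,0,1],
    [0,0,0,0,1],
  ],
)

```text
time: 3.1
eef_pos: [0.5642, 0.1749, 0.1928]
tcp_rot: [0.603, 0.37, -0.602, 0.37]
contact_force: [0.3, -0.7, -0.2]
opening: 0.997
```

```bash
cat >> h.py <<'E'
np.set_printoptions(precision=4,suppress=True)
def pose():
    P=readout.get_state(); M=R.from_quat(P['tcp_rot']).as_matrix(); return P,M,np.degrees(np.arctan2(M[1,1],M[0,1]))
def go(x,y,z,jaw):
    "cm along tool x,y,z (y,z after the turn), turn deg"
    P,M,j=pose(); turn=(j-jaw+90)%180-90; a=np.radians(j-turn)
    d=np.array([x,y,z])-P['eef_pos']; Y=np.array([np.cos(a),np.sin(a)]); Z=np.array([np.sin(a),-np.cos(a)])
    print('t %.1f at'%P['time'],P['eef_pos'],'jaw %.1f open %.2f F'%(j,P['opening']),P['contact_force'],'| need x %.2f y %.2f z %.2f turn %.1f'%(-d[2]*100,d[:2]@Y*100,d[:2]@Z*100,turn))
E
python3 - <<'E'
from h import *
go(.539,.214,.056,-27); s=Cam('side'); s.crop(320,200,520,350,4,'s1.png')
E
```

```text
t 3.1 at [0.5642 0.1749 0.1928] jaw -26.9 open 1.00 F [ 0.2632 -0.6607 -0.1918] | need x 13.68 y -4.02 z -2.34 turn 0.1
```

View pics/s1.png

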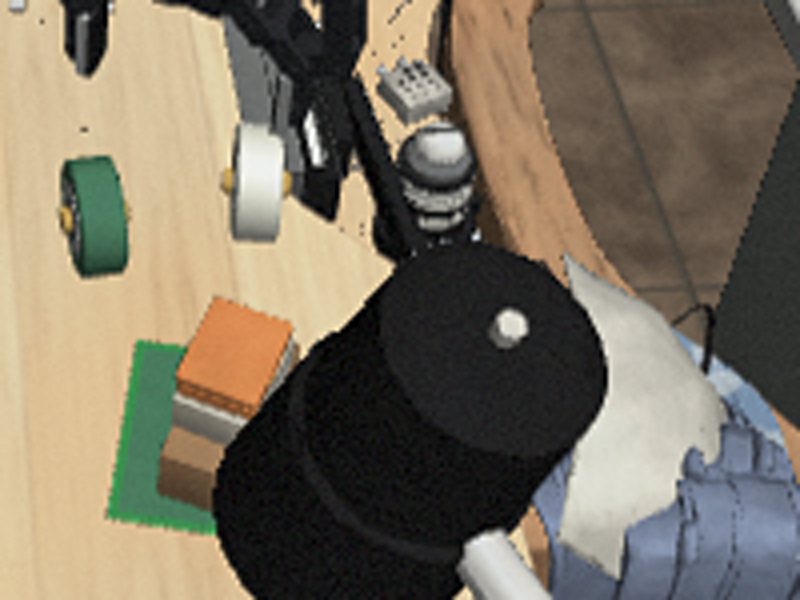

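Emit:
drive_tool(
  steps=[
    [0,-2,-1.15,0,1],
    [0,-2,-1.15,0,1],
    [4,0,0,0,0.8],
    [4,0,0,0,0.8],
    [3,0,0,0,0.8],
    [2,0,0,0,0.8],
    [0.7,0,0,0,0.8],
    [0,0,0,0,0.8],
    [0,0,0,0,0.3],
    [0,0,0,0,0.3],
  ],
  force=30,
)

```text
time: 4.15
eef_pos: [0.5399, 0.2133, 0.0565]
tcp_rot: [0.604, 0.369, -0.602, 0.37]
contact_force: [-3.4, -1.6, 18.0]
opening: 0.479
```

Emit:
drive_tool(
  steps=[
    [0,0,0,0,0.3],
    [0,0,0,0,0.3],
    [0,0,0,0,0.3],
    [0,0,0,0,0.3],
  ],
)

```text
time: 4.55
eef_pos: [0.5401, 0.2133, 0.0566]
tcp_rot: [0.604, 0.369, -0.601, 0.37]
contact_force: [-0.2, -0.4, 5.2]
opening: 0.474
```

```bash
python3 - <<'E'
from h import *
go(.53,.34,.056,-27); t=Cam('top'); t.crop(190,180,310,270,5,'t2.png')
E
```

```text
t 4.5 at [0.5401 0.2133 0.0566] jaw -27.0 open 0.47 F [-0.2377 -0.4472  5.2064] | need x 0.06 y -6.65 z -10.83 turn 0.0
```

View pics/t2.png

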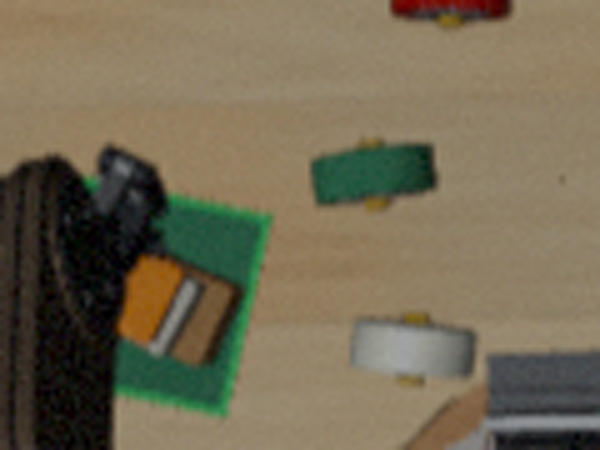

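Emit:
drive_tool(
  steps=[
    [-1,0,0,0,0.3],
    [-2,0,0,0,0.3],
    [-3,0,0,0,0.3],
    [-3,0,0,0,0.3],
    [0,-2,-3,0,0.3],
    [0,-2,-4,0,0.3],
    [0,-2.6,-3.8,0,0.3],
    [0,0,0,0,0.3],
    [0,0,0,0,0.3],
  ],
)

```text
time: 5.5
eef_pos: [0.5278, 0.3399, 0.1442]
tcp_rot: [-0.602, -0.37, 0.603, -0.37]
contact_force: [0.4, -0.6, 0.6]
opening: 0.47
```

```bash
python3 - <<'E'
from h import *
go(.53,.34,.056,-27); t=Cam('top'); s=Cam('side'); t.crop(130,180,250,270,5,'t3.png'); print(s.proj([[.53,.34,.1],[.535,.215,.03]]))
i=cv2.imread('pics/t3.png'); j=cv2.resize(s.bgr[230:350,320:440],(450,450)); cv2.imwrite('pics/c3.png',cv2.resize(np.hstack([cv2.resize(i,(600,450)),j]),(800,343)))
E
```

```text
t 5.5 at [0.5278 0.3399 0.1442] jaw -26.8 open 0.47 F [ 0.3915 -0.6142  0.5646] | need x 8.82 y 0.19 z -0.11 turn 0.2
[[393.7049 334.3711]
 [378.0131 299.1331]]
```

View pics/c3.png

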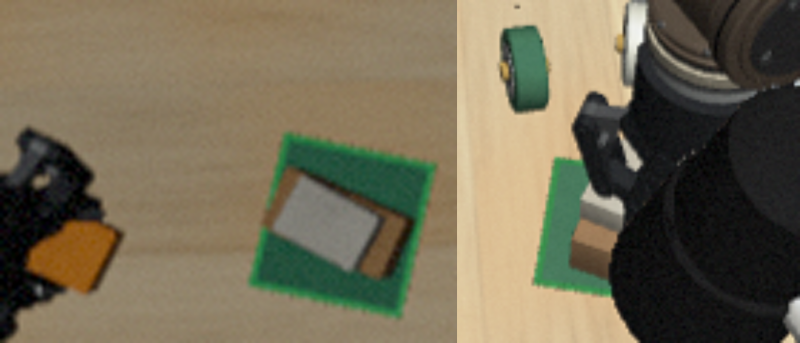

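Emit:
drive_tool(
  steps=[
    [4,0,0,0,0.3],
    [4,0,0,0,0.3],
    [3,0,0,0,0.3],
    [2,0,0,0,0.3],
    [1,0,0,0,0.3],
    [0,0,0,0,0.3],
    [0,0,0,0,0.3],
    [0,0,0,0,0.8],
    [0,0,0,0,0.8],
    [0,0,0,0,0.8],
  ],
)

```text
time: 6.6
eef_pos: [0.5292, 0.3395, 0.0055]
tcp_rot: [0.603, 0.37, -0.602, 0.37]
contact_force: [-0.4, 0.1, 0.7]
opening: 0.798
```

Emit:
drive_tool(
  steps=[
    [-3,0,0,0,0.8],
    [-4,0,0,0,0.8],
    [-4,0,0,0,0.8],
    [-4,4,-2,0,0.8],
    [0,4,-2,0,0.8],
    [0,4,-2,0,0.8],
    [0,0,0,0,0.8],
    [0,0,0,0,0.8],
  ],
)

```text
time: 7.4
eef_pos: [0.6556, 0.3378, 0.1469]
tcp_rot: [-0.603, -0.369, 0.603, -0.369]
contact_force: [-0.4, -0.3, -0.3]
opening: 0.798
```

```bash
cat >> h.py <<'E'
def box(c,col,roi,z,k=1):
    b=blob(c,*col,roi,k); 
    if b is None: print('none'); return
    q=c.plane(cv2.boxPoints(cv2.minAreaRect(b)),z); e=[q[1]-q[0],q[2]-q[1]]; e.sort(key=np.linalg.norm)
    print('centre',q.mean(0),'size',[round(float(np.linalg.norm(v)),4) for v in e],'short axis deg %.1f'%((np.degrees(np.arctan2(e[0][1],e[0][0]))+90)%180-90))
E
python3 - <<'E'
from h import *
go(.53,.34,.056,-27); t=Cam('top'); print(t.proj([[.53,.34,.02],[.539,.214,.057]]))
box(t,OR,(110,210,200,270),.016)
CA=((0,0,75),(180,45,255))
box(t,CA,(195,210,240,262),.057); 
print(t.hsv[239,216],t.hsv[244,233])
E
```

```text
t 7.4 at [0.6556 0.3378 0.1469] jaw -27.0 open 0.80 F [-0.3709 -0.2527 -0.2539] | need x 9.09 y -11.29 z 5.51 turn -0.0
[[170.86   242.0303]
 [215.0826 237.2255]]
centre [0.531  0.3381 0.016 ] size [0.039, 0.0524] short axis deg -26.5
centre [0.5365 0.2135 0.057 ] size [0.0415, 0.0599] short axis deg -29.1
[ 23  16 129] [ 18 144  87]
```

```bash
python3 - <<'E'
from h import *
go(.5365,.2135,.040,-29.1)
E
```

```text
t 7.5 at [0.6548 0.3382 0.1472] jaw -27.0 open 0.80 F [-0.795  -0.6175 -0.8067] | need x 10.72 y -4.27 z 16.64 turn 2.1
```

Emit:
drive_tool(
  steps=[
    [0,0,0,2.1,0.8],
    [0,-1,4,0,0.8],
    [0,-1.1,4.2,0,0.8],
    [0,-1.1,4.2,0,0.8],
    [0,-1.1,4.2,0,0.8],
    [3.7,0,0,0,0.8],
    [3,0,0,0,0.8],
    [2.5,0,0,0,0.8],
    [1.5,0,0,0,0.8],
    [0,0,0,0,0.8],
  ],
)

```text
time: 8.45
eef_pos: [0.5344, 0.214, 0.0386]
tcp_rot: [-0.608, -0.359, 0.611, -0.358]
contact_force: [-0.1, 0.3, 0.4]
opening: 0.803
```

Emit:
drive_tool(
  steps=[
    [0,0,0,0,0.3],
    [0,0,0,0,0.3],
    [0,0,0,0,0.3],
    [0,0,0,0,0.3],
    [0,0,0,0,0.3],
    [-1,0,0,0,0.3],
    [-2,0,0,0,0.3],
    [-3,0,0,0,0.3],
    [0,0,0,0,0.3],
  ],
  force=30,
)

```text
time: 9.35
eef_pos: [0.54, 0.2146, 0.1054]
tcp_rot: [0.612, 0.357, -0.607, 0.359]
contact_force: [0.6, 0.4, 0.8]
opening: 0.458
```

Emit:
drive_tool(
  steps=[
    [0,0.6,-4,0,0.3],
    [0,0.6,-4,0,0.3],
    [0,0.6,-4,0,0.3],
    [0,0.6,-5,0,0.3],
    [4,0,0,0,0.3],
    [3,0,0,0,0.3],
    [1.5,0,0,0,0.3],
    [0.8,0,0,0,0.3],
    [0,0,0,0,0.3],
    [0,0,0,0,0.3],
  ],
)

```text
time: 10.35
eef_pos: [0.6408, 0.3506, 0.0085]
tcp_rot: [0.61, 0.358, -0.609, 0.358]
contact_force: [-0.3, 0.3, 1.3]
opening: 0.455
```

Emit:
drive_tool(
  steps=[
    [0.3,0,0,0,0.3],
    [0,0,0,0,0.3],
    [0,0,0,0,0.8],
    [0,0,0,0,0.8],
    [0,0,0,0,0.8],
    [-3,0,0,0,0.8],
    [-4,0,0,0,0.8],
    [-4,0,-4,0,0.8],
    [-4,0,-4,0,0.8],
    [0,0,0,0,0.8],
  ],
)

```text
time: 11.35
eef_pos: [0.6791, 0.4171, 0.1541]
tcp_rot: [0.615, 0.359, -0.604, 0.359]
contact_force: [-0.4, 1.0, 1.5]
opening: 0.803
```

```bash
python3 - <<'E'
from h import *
t=Cam('top')
CA=((0,0,75),(180,45,255))
box(t,OR,(110,210,200,270),.016); box(t,CA,(130,180,190,228),.022)
WD=((8,90,40),(22,255,130)); x0,y0,x1,y1=200,215,240,262
m=blob(t,*GR,(190,205,248,270)); hull=cv2.convexHull(m); 
k=np.zeros((400,640),np.uint8); cv2.drawContours(k,[hull],-1,255,-1); k=cv2.erode(k,np.ones((3,3)))
n=cv2.bitwise_and(k,cv2.bitwise_not(cv2.inRange(t.hsv,*GR)));n=cv2.morphologyEx(n,cv2.MORPH_OPEN,np.ones((3,3)))
c=max(cv2.findContours(n,0,1)[0],key=cv2.contourArea); q=t.plane(cv2.boxPoints(cv2.minAreaRect(c)),.035); print(q)
print(q.mean(0)); go(*q.mean(0)[:2],.012,-21.2)
b=t.plane(cv2.boxPoints(cv2.minAreaRect(m)),.001); print('mat',b.mean(0))
t.crop(190,200,250,270,8,'t4.png')
E
```

```text
centre [0.5308 0.3389 0.016 ] size [0.0379, 0.0512] short axis deg -26.5
centre [0.6408 0.3495 0.022 ] size [0.0408, 0.0607] short axis deg -28.0
[[0.5344 0.2658 0.035 ]
 [0.5784 0.2464 0.035 ]
 [0.5381 0.1593 0.035 ]
 [0.4945 0.179  0.035 ]]
[0.5363 0.2126 0.035 ]
t 11.4 at [0.6772 0.415  0.1502] jaw -29.0 open 0.80 F [ 0.3215  0.1488 -1.2223] | need x 13.82 y -5.81 z 23.96 turn -7.8
mat [0.5356 0.219  0.001 ]
```

View pics/t4.png

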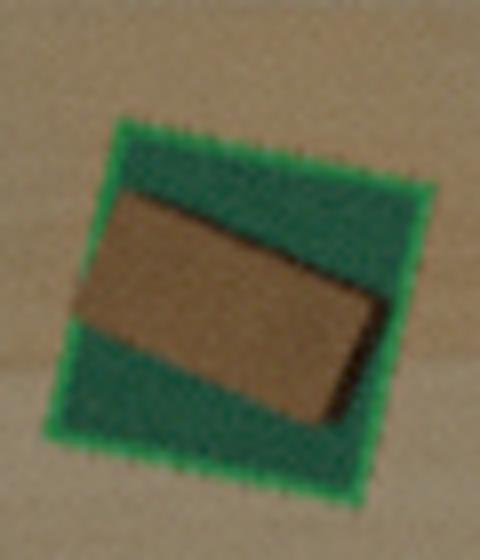

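```bash
python3 - <<'E'
from h import *
t=Cam('top'); q=t.plane(np.array([[125,190],[375,297],[325,425],[75,312]])/8+[189.5,199.5],.035);print(q,q.mean(0))
d=q[1]-q[0]+q[2]-q[3]; a=np.degrees(np.arctan2(d[1],d[0]))+90;print(a)
go(*q.mean(0)[:2],.01,a)
E
```

```text
[[0.5757 0.246  0.035 ]
 [0.539  0.1656 0.035 ]
 [0.4988 0.1819 0.035 ]
 [0.537  0.262  0.035 ]] [0.5376 0.2139 0.035 ]
-24.998787060950917
t 11.4 at [0.6754 0.4133 0.1465] jaw -29.0 open 0.80 F [-0.5723  0.6793 -1.4572] | need x 13.65 y -4.06 z 23.89 turn -4.0
```

Emit:
drive_tool(
  steps=[
    [0,0,0,-4.2,0.85],
    [0,-0.8,4.4,0,0.85],
    [0,-0.8,4.9,0,0.85],
    [0,-0.8,4.9,0,0.85],
    [0,-0.8,4.9,0,0.85],
    [0,-0.8,4.8,0,0.85],
    [4,0,0,0,0.85],
    [4,0,0,0,0.85],
    [3,0,0,0,0.85],
    [0,0,0,0,0.85],
  ],
)

```text
time: 12.45
eef_pos: [0.5313, 0.2103, 0.0282]
tcp_rot: [-0.591, -0.382, 0.601, -0.378]
contact_force: [-0.2, 0.6, -0.2]
opening: 0.849
```

```bash
python3 - <<'E'
from h import *
go(.5376,.2139,.010,-24.6)
E
```

```text
t 12.4 at [0.5313 0.2103 0.0282] jaw -24.9 open 0.85 F [-0.164   0.6416 -0.2014] | need x 1.82 y 0.42 z -0.59 turn -0.3
```

Emit:
drive_tool(
  steps=[
    [0.9,0.4,-0.5,0,0.85],
    [0.8,0,0,0,0.85],
    [0,0,0,0,0.85],
    [0,0,0,0,0.3],
    [0,0,0,0,0.3],
    [0,0,0,0,0.3],
    [0,0,0,0,0.3],
    [0,0,0,0,0.3],
  ],
  force=50,
)

```text
time: 13.25
eef_pos: [0.5447, 0.2156, 0.0196]
tcp_rot: [0.597, 0.38, -0.595, 0.381]
contact_force: [-0.4, 0.0, 5.6]
opening: 0.5
```

```bash
python3 - <<'E'
from h import *
go(.572,-.343,.010,-95.7)
E
```

```text
t 13.2 at [0.5447 0.2156 0.0196] jaw -24.9 open 0.50 F [-0.3985  0.0441  5.6394] | need x 0.96 y 55.31 z -8.27 turn 70.8
```

Emit:
drive_tool(
  steps=[
    [-1,0,0,0,0.3],
    [-3,0,0,0,0.3],
    [-4,0,0,7.8,0.3],
    [-4,0,0,8,0.3],
    [-2,0,0,8,0.3],
    [0,0,0,8,0.3],
    [0,0,0,8,0.3],
    [0,0,0,8,0.3],
    [0,0,0,8,0.3],
    [0,0,0,8,0.3],
  ],
)

```text
time: 14.25
eef_pos: [0.5427, 0.2149, 0.1575]
tcp_rot: [-0.706, -0.006, 0.708, -0.006]
contact_force: [-0.2, 0.3, -2.5]
opening: 0.496
```

Emit:
drive_tool(
  steps=[
    [0,0,0,7,0.3],
    [0,2,0,0,0.3],
    [0,4,0,0,0.3],
    [0,4.5,0,0,0.3],
    [0,4.5,0,0,0.3],
    [0,4.5,0,0,0.3],
    [0,4.5,0,0,0.3],
    [0,4.5,0,0,0.3],
    [0,4.5,0,0,0.3],
    [0,4.5,0,0,0.3],
  ],
)

```text
time: 15.25
eef_pos: [0.5053, -0.1593, 0.1578]
tcp_rot: [-0.706, 0.035, 0.707, 0.035]
contact_force: [1.1, -0.2, -1.7]
opening: 0.496
```

```bash
python3 - <<'E'
from h import *
go(.5765,-.3435,.0195,-95.7)
t=Cam('top'); t.crop(300,180,420,260,5,'t5.png')
E
```

```text
t 15.2 at [ 0.5053 -0.1593  0.1578] jaw -95.7 open 0.50 F [ 1.073  -0.1681 -1.7312] | need x 13.83 y 17.62 z -8.91 turn 0.0
```

Emit:
drive_tool(
  steps=[
    [0,4,-2.2,0,0.3],
    [0,4,-2.2,0,0.3],
    [0,4,-2.2,0,0.3],
    [0,2,-1,0,0.3],
    [0,0,0,0,0.3],
    [0,0,0,0,0.3],
    [4,0,0,0,0.3],
    [3,0,0,0,0.3],
    [0,0,0,0,0.3],
    [0,0,0,0,0.3],
  ],
)

```text
time: 16.3
eef_pos: [0.5679, -0.3032, 0.0881]
tcp_rot: [-0.706, 0.034, 0.707, 0.035]
contact_force: [0.6, -0.2, -0.9]
opening: 0.496
```

```bash
python3 - <<'E'
from h import *
t=Cam('top');s=Cam('side'); go(.5765,-.3435,.0195,-95.7)
a=cv2.resize(t.bgr[170:260,370:470],(400,360)); b=cv2.resize(s.bgr[80:170,290:390],(400,360)); cv2.imwrite('pics/c5.png',np.hstack([a,b]))
E
```

```text
t 16.4 at [ 0.5696 -0.3049  0.0908] jaw -95.6 open 0.50 F [ 0.0998  0.2059 -2.1895] | need x 7.13 y 3.78 z -1.07 turn 0.1
```

View pics/c5.png

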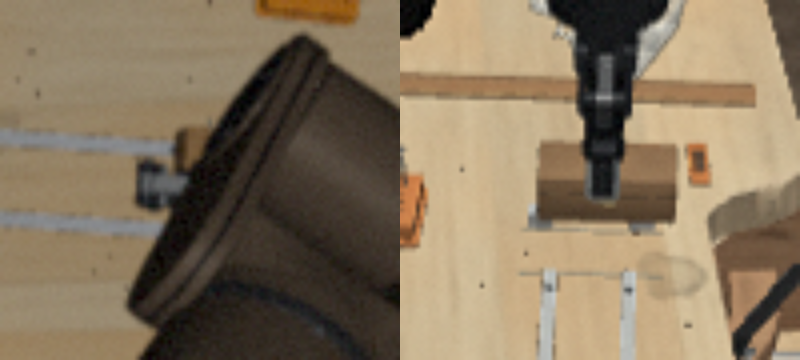

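Emit:
drive_tool(
  steps=[
    [0,2,-0.5,0,0.3],
    [0,1.8,-0.6,0,0.3],
    [0,0,0,0,0.3],
    [0,0,0,0,0.3],
    [2,0,0,0,0.3],
    [2,0,0,0,0.3],
    [0,0,0,0,0.3],
    [0,0,0,0,0.3],
  ],
)

```text
time: 17.2
eef_pos: [0.5755, -0.3428, 0.0486]
tcp_rot: [-0.706, 0.035, 0.706, 0.035]
contact_force: [0.5, -0.4, -1.4]
opening: 0.499
```

```bash
python3 - <<'E'
from h import *
s=Cam('side'); go(.5765,-.3435,.0195,-95.7)
E
```

```text
t 17.2 at [ 0.5762 -0.3434  0.0496] jaw -95.6 open 0.50 F [ 0.4011 -0.0934 -1.4793] | need x 3.01 y 0.00 z -0.03 turn 0.1
```

Emit:
drive_tool(
  steps=[
    [1.5,0,0,0,0.3],
    [1,0,0,0,0.3],
    [0.5,0,0,0,0.3],
    [0,0,0,0,0.3],
    [0,0,0,0,0.7],
    [0,0,0,0,0.7],
    [0,0,0,0,0.7],
    [-3,0,0,0,0.7],
    [-4,0,0,0,0.7],
    [-4,0,0,0,0.7],
  ],
)

```text
time: 18.25
eef_pos: [0.575, -0.3432, 0.1284]
tcp_rot: [-0.706, 0.035, 0.707, 0.036]
contact_force: [0.7, -0.3, 1.1]
opening: 0.698
```

Emit:
drive_tool(
  steps=[
    [-3,0,0,0,0.8],
    [0,-3,0,0,0.8],
    [0,-4.5,0,-8,0.8],
    [0,-4.5,0,-8,0.8],
    [0,-4.5,0,-8,0.8],
    [0,-4.5,0,-8,0.8],
    [0,-4.5,0,-8,0.8],
    [0,0,0,-8,0.8],
    [0,0,0,-8,0.8],
    [0,0,0,-8,0.8],
  ],
)

```text
time: 19.25
eef_pos: [0.5388, -0.0961, 0.1583]
tcp_rot: [0.616, 0.347, -0.616, 0.347]
contact_force: [-0.3, -0.1, 0.0]
opening: 0.801
```

```bash
python3 - <<'E'
from h import *
t=Cam('top');s=Cam('side'); go(.6408,.3495,.006,-28)
a=cv2.resize(t.bgr[180:260,400:460],(390,520),interpolation=2); b=cv2.resize(s.bgr[100:170,310:370],(400,467),interpolation=2); cv2.imwrite('pics/c6.png',np.hstack([a[:467],b]))
CA=((0,0,75),(180,45,255))
box(t,OR,(110,210,200,270),.016); box(t,CA,(130,180,190,228),.022)
E
```

```text
t 19.4 at [ 0.5389 -0.0965  0.1583] jaw -31.7 open 0.80 F [-0.4287 -0.4166  0.8095] | need x 15.23 y -11.95 z -44.16 turn -3.7
centre [0.53   0.3386 0.016 ] size [0.039, 0.0524] short axis deg -26.5
centre [0.6406 0.3495 0.022 ] size [0.0405, 0.0611] short axis deg -28.0
```

View pics/c6.png

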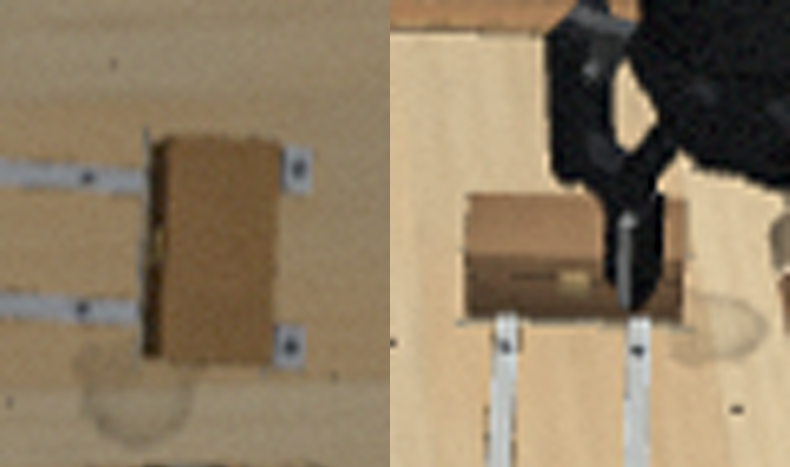

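Emit:
drive_tool(
  steps=[
    [0,0,0,-3.7,0.8],
    [0,-0.6,-2.2,0,0.8],
    [0,-1.2,-4.4,0,0.8],
    [0,-1.2,-4.4,0,0.8],
    [0,-1.2,-4.4,0,0.8],
    [0,-1.2,-4.4,0,0.8],
    [0,-1.2,-4.4,0,0.8],
    [0,-1.2,-4.4,0,0.8],
    [0,-1.2,-4.4,0,0.8],
    [0,-1.2,-4.4,0,0.8],
  ],
)

```text
time: 20.35
eef_pos: [0.6246, 0.2832, 0.1581]
tcp_rot: [-0.607, -0.363, 0.607, -0.363]
contact_force: [1.2, 0.2, -0.6]
opening: 0.8
```

Emit:
drive_tool(
  steps=[
    [0,-1.2,-4.4,0,0.8],
    [0,-0.6,-2.2,0,0.8],
    [4,0,0,0,0.8],
    [3,0,0,0,0.8],
    [1,0,0,0,0.8],
    [0,0,0,0,0.8],
    [0,0,0,0,0.8],
  ],
)

```text
time: 21.05
eef_pos: [0.6404, 0.3482, 0.0798]
tcp_rot: [0.607, 0.364, -0.606, 0.364]
contact_force: [0.5, -0.8, 0.6]
opening: 0.798
```

```bash
python3 - <<'E'
from h import *
t=Cam('top'); box(t,GR,(190,205,248,270),.001)
m=blob(t,*GR,(190,205,248,270)); print('centroid',t.plane(mom(m),.001))
go(.6406,.3495,.006,-28)
E
```

```text
centre [0.5354 0.2186 0.001 ] size [0.1081, 0.1092] short axis deg -12.8
centroid [[0.535  0.2186 0.001 ]]
t 21.1 at [0.6409 0.3484 0.0808] jaw -28.0 open 0.80 F [ 0.3725  0.811  -0.1279] | need x 7.48 y -0.08 z -0.08 turn -0.0
```

Emit:
drive_tool(
  steps=[
    [4,0,0,0,0.8],
    [3,0,0,0,0.8],
    [0.5,0,0,0,0.8],
    [0,0,0,0,0.8],
    [0,0,0,0,0.3],
    [0,0,0,0,0.3],
    [0,0,0,0,0.3],
    [0,0,0,0,0.3],
    [0,0,0,0,0.3],
    [0,0,0,0,0.3],
  ],
  force=30,
)

```text
time: 22.1
eef_pos: [0.6415, 0.349, 0.0068]
tcp_rot: [0.608, 0.364, -0.604, 0.365]
contact_force: [-0.0, -0.6, 5.5]
opening: 0.456
```

Emit:
drive_tool(
  steps=[
    [-1,0,0,0,0.3],
    [-2,0,0,0,0.3],
    [-2,0,0,-7.5,0.3],
    [0,0,0,-7.5,0.3],
    [0,-1.8,3.8,0,0.3],
    [0,-1.8,3.8,0,0.3],
    [0,-1.8,3.8,0,0.3],
    [0,-1.8,3.8,0,0.3],
    [0,0,0,0,0.3],
    [0,0,0,0,0.3],
  ],
)

```text
time: 23.1
eef_pos: [0.5351, 0.2158, 0.0546]
tcp_rot: [0.554, 0.44, -0.553, 0.44]
contact_force: [0.5, 0.6, -1.1]
opening: 0.459
```

```bash
python3 - <<'E'
from h import *
t=Cam('top'); go(.5353,.2186,.006,-13)
E
```

```text
t 23.1 at [0.5362 0.2165 0.055 ] jaw -13.0 open 0.45 F [ 0.3669  0.516  -0.4166] | need x 4.90 y -0.14 z -0.19 turn 0.0
```

Emit:
drive_tool(
  steps=[
    [1,-0.1,-0.2,0,0.3],
    [2,0,0,0,0.3],
    [1.3,0,0,0,0.3],
    [0.5,0,0,0,0.3],
    [0,0,0,0,0.3],
    [0,0,0,0,0.3],
    [0,0,0,0,0.8],
    [0,0,0,0,0.8],
    [0,0,0,0,0.8],
  ],
)

```text
time: 24.05
eef_pos: [0.5346, 0.2186, 0.0049]
tcp_rot: [-0.553, -0.44, 0.553, -0.44]
contact_force: [0.5, -0.4, 1.0]
opening: 0.799
```

Emit:
drive_tool(
  steps=[
    [-3,0,0,0,0.8],
    [-4,0,0,0,0.8],
    [-4,0,0,6.8,0.8],
    [0,0,0,6.7,0.8],
    [0,-1.9,-3.5,0,0.8],
    [0,-1.9,-3.5,0,0.8],
    [0,-2,-3.5,0,0.8],
    [0,0,0,0,0.8],
    [0,0,0,0,0.8],
  ],
)

```text
time: 24.95
eef_pos: [0.5291, 0.3389, 0.1148]
tcp_rot: [-0.601, -0.373, 0.601, -0.373]
contact_force: [0.2, 1.0, -0.3]
opening: 0.797
```

```bash
python3 - <<'E'
from h import *
t=Cam('top'); CA=((0,0,75),(180,45,255)); box(t,CA,(195,210,245,265),.023); box(t,OR,(110,210,200,270),.016);go(.53,.3386,.004,-26.5)
E
```

```text
centre [0.5352 0.2197 0.023 ] size [0.0414, 0.0606] short axis deg -11.4
centre [0.5308 0.3389 0.016 ] size [0.0402, 0.0512] short axis deg -26.5
t 25.0 at [0.5292 0.338  0.1147] jaw -26.4 open 0.80 F [-0.2532  0.4706  0.3652] | need x 11.07 y 0.05 z -0.09 turn 0.1
```

Emit:
drive_tool(
  steps=[
    [4,0,-0.1,0,0.8],
    [4,0,0,0,0.8],
    [2.2,0,0,0,0.8],
    [0.9,0,0,0,0.8],
    [0,0,0,0,0.8],
    [0,0,0,0,0.3],
    [0,0,0,0,0.3],
    [0,0,0,0,0.3],
    [0,0,0,0,0.3],
    [0,0,0,0,0.3],
  ],
)

```text
time: 26.0
eef_pos: [0.5316, 0.3398, 0.0068]
tcp_rot: [0.603, 0.372, -0.6, 0.373]
contact_force: [1.0, -0.6, 5.6]
opening: 0.476
```

Emit:
drive_tool(
  steps=[
    [-1,0,0,0,0.3],
    [-2,0,0,0,0.3],
    [-3,0,0,-6.8,0.3],
    [-2,0,0,-6.8,0.3],
    [0,0.8,3,0,0.3],
    [0,1.2,4.2,0,0.3],
    [0,1.2,4.3,0,0.3],
    [0,0,0,0,0.3],
    [0,0,0,0,0.3],
  ],
)

```text
time: 26.9
eef_pos: [0.5354, 0.2192, 0.0846]
tcp_rot: [0.553, 0.44, -0.553, 0.44]
contact_force: [0.1, -0.0, -0.3]
opening: 0.474
```

```bash
python3 - <<'E'
from h import *
t=Cam('top'); go(.5352,.2192,.028,-12.8)
E
```

```text
t 26.9 at [0.5354 0.2201 0.0847] jaw -12.9 open 0.47 F [ 0.4366  1.0725 -0.3571] | need x 5.67 y -0.00 z 0.09 turn -0.1
```

Emit:
drive_tool(
  steps=[
    [2,0,0.1,0,0.3],
    [2,0,0,0,0.3],
    [1,0,0,0,0.3],
    [0.5,0,0,0,0.3],
    [0,0,0,0,0.3],
    [0,0,0,0,0.3],
  ],
)

```text
time: 27.55
eef_pos: [0.5358, 0.2196, 0.03]
tcp_rot: [0.553, 0.441, -0.552, 0.441]
contact_force: [-0.8, -0.4, 0.1]
opening: 0.475
```

Emit:
drive_tool(
  steps=[
    [0,0,0,0,0.7],
    [0,0,0,0,0.7],
    [0,0,0,0,0.7],
    [-3,0,0,0,0.7],
    [-4,0,0,0,0.7],
    [-4,0,0,0,0.7],
    [0,0,4,0,0.7],
    [0,0,4,0,0.7],
    [0,0,0,0,0.7],
    [0,0,0,0,0.7],
  ],
)

```text
time: 28.55
eef_pos: [0.5175, 0.1403, 0.1396]
tcp_rot: [0.554, 0.44, -0.553, 0.44]
contact_force: [-0.5, 0.5, -0.4]
opening: 0.702
```

```bash
python3 - <<'E'
from h import *
t=Cam('top'); box(t,OR,(190,205,248,270),.039); t.crop(190,180,310,270,6,'t7.png')
go(.593,.0946,.013,5.9)
E
```

```text
none
t 28.6 at [0.5176 0.141  0.1396] jaw -12.9 open 0.70 F [ 0.246   0.1347 -0.0169] | need x 12.66 y 7.02 z 5.39 turn -18.8
```

View pics/t7.png

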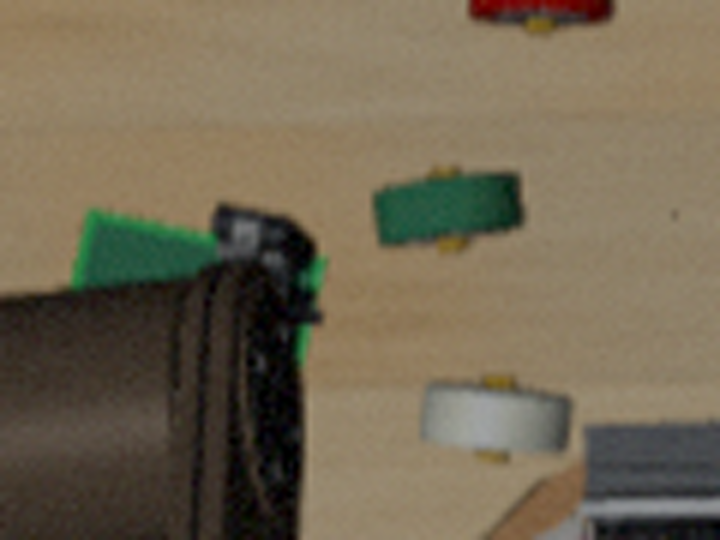

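```bash
python3 - <<'E'
from h import *
t=Cam('top')
for n,q in(('green',[[445,173],[453,243]]),('white',[[500,382],[490,455]])):
    p=t.plane(np.array(q)/6+[189.6,179.6],.032); d=p[0]-p[1]; print(n,p.mean(0),np.linalg.norm(d),np.degrees(np.arctan2(d[1],d[0])))
p=t.plane(np.array([[360,208],[360,258]])/4+[189.6,119.6],.032);print('red',p.mean(0),np.linalg.norm(p[0]-p[1]))
go(.5925,.0945,.011,5.7)
E
```

```text
green [0.5946 0.0932 0.032 ] 0.030467304804806927 5.740199021662912
white [0.5039 0.0748 0.032 ] 0.031196037084187868 -8.763961047429007
red [0.6886 0.0523 0.032 ] 0.032967695067105084
t 28.6 at [0.5176 0.1414 0.1394] jaw -12.9 open 0.70 F [-0.0402  0.1535  0.0226] | need x 12.84 y 6.98 z 5.41 turn -18.6
```

Emit:
drive_tool(
  steps=[
    [0,0,0,-6.2,0.75],
    [0,0,0,-6.2,0.75],
    [0,0,0,-6.2,0.75],
    [0,3.6,2.7,0,0.75],
    [0,3.5,2.7,0,0.75],
    [0,0,0,0,0.75],
    [0,0,0,0,0.75],
  ],
  force=30,
)

```text
time: 29.35
eef_pos: [0.5939, 0.0948, 0.1387]
tcp_rot: [0.474, 0.525, -0.475, 0.524]
contact_force: [0.1, -0.4, -0.7]
opening: 0.747
```

```bash
python3 - <<'E'
from h import *
t=Cam('top'); box(t,OR,(190,205,248,270),.039); go(.5935,.094,.011,5.7); s=Cam('side')
b=blob(s,*GR,(325,230,360,275)); print(cv2.boundingRect(b)); box(t,GR,(190,205,248,270),.001)
cv2.imwrite('pics/c8.png',np.hstack([cv2.resize(t.bgr[205:270,195:260],(400,400),interpolation=2),cv2.resize(s.bgr[210:290,300:380],(400,400),interpolation=2)]))
E
```

```text
centre [0.5497 0.2155 0.039 ] size [0.0153, 0.0488] short axis deg -0.2
t 29.4 at [0.5931 0.0952 0.1387] jaw 5.8 open 0.75 F [-1.3208  0.3721 -0.2263] | need x 12.77 y 0.03 z 0.12 turn 0.1
(336, 239, 16, 29)
centre [0.5591 0.2035 0.001 ] size [0.0283, 0.0924] short axis deg -9.5
```

View pics/c8.png

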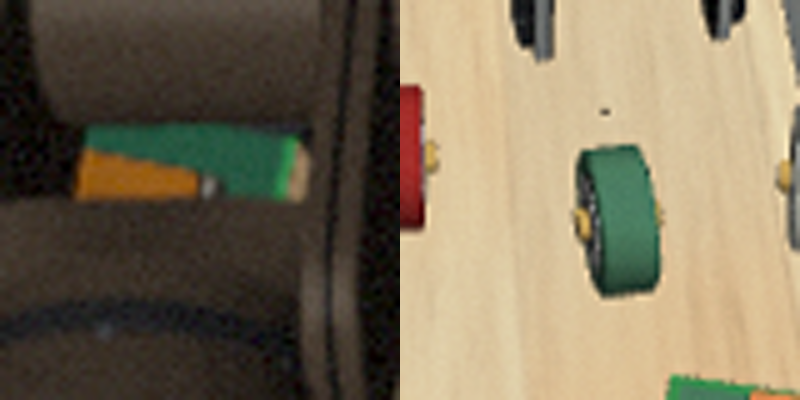

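Emit:
drive_tool(
  steps=[
    [4,0,0.1,0,0.75],
    [4,0,0,0,0.75],
    [3,0,0,0,0.75],
    [1.7,0,0,0,0.75],
    [0,0,0,0,0.75],
    [0,0,0,0,0.4],
    [0,0,0,0,0.3],
    [0,0,0,0,0.3],
    [0,0,0,0,0.3],
    [0,0,0,0,0.3],
  ],
)

```text
time: 30.45
eef_pos: [0.5953, 0.0932, 0.0147]
tcp_rot: [0.475, 0.523, -0.474, 0.525]
contact_force: [-0.1, 0.2, 5.7]
opening: 0.418
```

```bash
python3 - <<'E'
from h import *
s=Cam('side'); go(.5935,.094,.011,5.7)
s.crop(300,220,380,280,8,'s9.png')
E
```

```text
t 30.5 at [0.5953 0.0932 0.0147] jaw 5.7 open 0.41 F [-2.0323 -1.0215  5.2657] | need x 0.37 y -0.17 z -0.09 turn 0.0
```

View pics/s9.png

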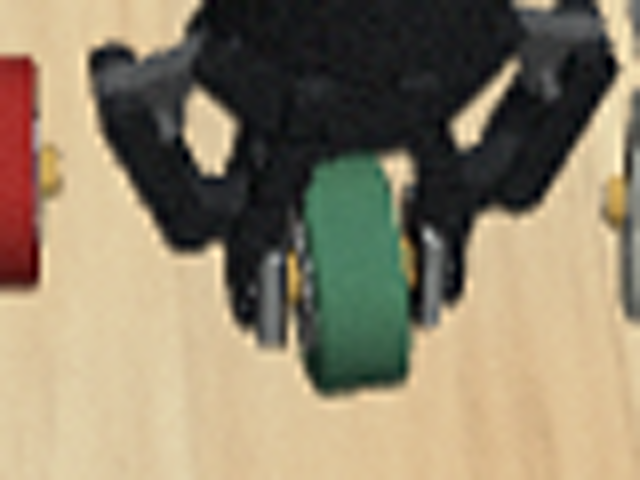

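Emit:
drive_tool(
  steps=[
    [0,0,1,0,0.3],
    [0,0,1.5,0,0.3],
    [0,0,1.5,0,0.3],
    [0,0,1.5,1.1,0.3],
    [0,0,1.9,2.3,0.3],
    [0,0,1.9,2.3,0.3],
    [0,0,1.9,2.3,0.3],
    [0,0,1.9,2.3,0.3],
    [0,0,1.0,1.1,0.3],
    [0,0,0.4,0,0.3],
  ],
)

```text
time: 31.5
eef_pos: [0.6012, -0.053, 0.0147]
tcp_rot: [0.525, 0.473, -0.524, 0.475]
contact_force: [0.3, 0.6, 4.9]
opening: 0.413
```

```bash
cat >> h.py <<'E'
def lane():
    P,M,j=pose(); d=P['eef_pos'][:2]-[.572,-.343]; print('t %.1f lane x %.1f y %.1f mm z %.4f jaw rel lane %.1f open %.3f F'%(P['time'],1e3*(d@[.995,-.0993]),1e3*(d@[.0993,.995]),P['eef_pos'][2],j+5.7,P['opening']),P['contact_force'])
E
python3 -c "
from h import *
s=Cam('side'); lane()
for (n,c) in (('g',GR),):
    b=blob(s,*c,(290,140,370,280)); print(cv2.boundingRect(b), s.proj(np.r_[pose()[0]['eef_pos'][:2],.032]))
"
```

```text
t 31.6 lane x 0.3 y 291.3 mm z 0.0147 jaw rel lane -0.1 open 0.414 F [ 0.1019 -0.2061  6.7007]
(330, 194, 10, 26) [[334.4269 206.0594]]
```

Emit:
drive_tool(
  steps=[
    [0,0,1.5,0,0.3],
    [0,0,2.2,0,0.3],
    [0,0,2.2,0,0.3],
    [0,0,2.2,0,0.3],
    [0,0,2.2,0,0.3],
    [0,0,2.2,0,0.3],
    [0,0,2.2,0,0.3],
    [0,0,2.2,0,0.3],
    [0,0,2.2,0,0.3],
    [0,0,2,0,0.3],
  ],
)

```text
time: 32.55
eef_pos: [0.5809, -0.2637, 0.0148]
tcp_rot: [0.525, 0.472, -0.523, 0.477]
contact_force: [2.7, -0.0, 4.7]
opening: 0.408
```

```bash
python3 -c "
from h import *
s=Cam('side'); lane()
b=blob(s,*GR,(290,100,370,200)); print(cv2.boundingRect(b), s.proj(np.r_[pose()[0]['eef_pos'][:2],.032]))
"
```

```text
t 32.6 lane x 0.7 y 76.7 mm z 0.0148 jaw rel lane -0.1 open 0.416 F [ 2.0186 -3.2999  3.319 ]
(333, 140, 9, 23) [[336.4032 150.213 ]]
```

Approach contact slowly.

Emit:
drive_tool(
  steps=[
    [0,0,1,0,0.3],
    [0,0,0.6,0,0.3],
    [0,0,0.4,0,0.3],
    [0,0,0,0,0.3],
    [0,0,0,0,0.3],
  ],
)

```text
time: 33.1
eef_pos: [0.5788, -0.2824, 0.0147]
tcp_rot: [0.525, 0.472, -0.524, 0.477]
contact_force: [2.9, -0.2, 6.4]
opening: 0.411
```

Emit:
drive_tool(
  steps=[
    [0,0,0.3,0,0.3],
    [0,0,0.2,0,0.3],
    [0,0,0,0,0.3],
  ],
)

```text
time: 33.4
eef_pos: [0.5784, -0.2874, 0.0147]
tcp_rot: [0.525, 0.473, -0.523, 0.477]
contact_force: [3.2, 0.5, 6.5]
opening: 0.413
```

```bash
python3 -c "
from h import *
lane()"
```

```text
t 33.4 lane x 0.8 y 56.0 mm z 0.0147 jaw rel lane 0.0 open 0.413 F [3.1609 0.4797 6.5187]
```

Emit:
drive_tool(
  steps=[
    [0,0,0.2,0,0.3],
    [0,0,0,0,0.3],
  ],
)

```text
time: 33.6
eef_pos: [0.5782, -0.2892, 0.0147]
tcp_rot: [0.525, 0.473, -0.523, 0.477]
contact_force: [2.6, -1.0, 6.4]
opening: 0.416
```

Emit:
drive_tool(
  steps=[
    [0,0,0.2,0,0.3],
    [0,0,0,0,0.3],
  ],
)

```text
time: 33.8
eef_pos: [0.5781, -0.2905, 0.0147]
tcp_rot: [0.525, 0.473, -0.523, 0.476]
contact_force: [3.1, 0.9, 7.1]
opening: 0.41
```

Emit:
drive_tool(
  steps=[
    [0,0,0.1,0,0.3],
    [0,0,0,0,0.3],
    [0,0,0,0,0.3],
  ],
)

```text
time: 34.1
eef_pos: [0.578, -0.2912, 0.0147]
tcp_rot: [0.525, 0.473, -0.523, 0.476]
contact_force: [2.5, 1.8, 7.0]
opening: 0.412
```

```bash
python3 -c "
from h import *
lane()"
```

```text
t 34.1 lane x 0.8 y 52.1 mm z 0.0147 jaw rel lane 0.0 open 0.412 F [2.5055 1.8239 7.0265]
```

Emit:
drive_tool(
  steps=[
    [0,0,0.1,0,0.3],
    [0,0,0,0,0.65],
    [0,0,0,0,0.65],
    [0,0,0,0,0.65],
    [-3,0,0,0,0.65],
    [-4,0,0,0,0.65],
    [-4,0,0,0,0.65],
    [-3,0,-4,0,0.65],
    [0,0,-4,0,0.65],
    [0,0,-4,0,0.65],
  ],
)

```text
time: 35.1
eef_pos: [0.5875, -0.172, 0.1536]
tcp_rot: [0.525, 0.474, -0.524, 0.475]
contact_force: [1.0, -0.3, -0.2]
opening: 0.648
```

Emit:
drive_tool(
  steps=[
    [0,0,-4,0,0.75],
    [0,1,-4,0,0.75],
    [0,2,-4,0,0.75],
    [0,2,-4,-6.9,0.75],
    [0,2,-3,0,0.75],
    [0,0,0,0,0.75],
    [0,0,0,0,0.75],
  ],
)

```text
time: 35.8
eef_pos: [0.6716, 0.0125, 0.1512]
tcp_rot: [0.494, 0.506, -0.495, 0.505]
contact_force: [0.4, -0.0, 0.3]
opening: 0.75
```

```bash
python3 -c "
from h import *
s=Cam('side');t=Cam('top')
b=blob(s,*GR,(290,100,370,200)); print(cv2.boundingRect(b), s.plane(mom(b),.034))
b=blob(t,*GR,(350,200,440,240)); print(cv2.boundingRect(b), t.plane(mom(b),.05)); box(t,GR,(350,200,440,240),.05)
bs=blob(s,*RE,(285,215,315,265)); print('red side',s.plane(mom(bs),.034))
b=blob(t,*OR,(190,205,248,270),2); 
box(t,OR,(190,205,248,270),.039)
go(.6885,.0535,.0118,1.2)
"
```

```text
(333, 134, 9, 22) [[ 0.5726 -0.2995  0.034 ]]
(402, 212, 24, 10) [[ 0.5773 -0.288   0.05  ]]
centre [ 0.5775 -0.2878  0.05  ] size [0.0222, 0.0594] short axis deg -6.3
red side [[0.6879 0.0539 0.034 ]]
centre [0.5363 0.2209 0.039 ] size [0.0393, 0.0476] short axis deg -14.1
t 35.9 at [0.6714 0.0111 0.1516] jaw 1.2 open 0.75 F [0.2247 0.0815 0.3643] | need x 13.98 y 1.80 z -4.21 turn -0.0
```

Emit:
drive_tool(
  steps=[
    [0,0.9,-2.1,0,0.75],
    [0,0.9,-2.1,0,0.75],
    [0,0,0,0,0.75],
    [4,0,0,0,0.75],
    [4,0,0,0,0.75],
    [3,0,0,0,0.75],
    [2,0,0,0,0.75],
    [1,0,0,0,0.75],
    [0,0,0,0,0.75],
  ],
)

```text
time: 36.8
eef_pos: [0.6878, 0.0531, 0.0106]
tcp_rot: [0.494, 0.506, -0.496, 0.504]
contact_force: [-0.5, -0.0, -0.3]
opening: 0.751
```

Emit:
drive_tool(
  steps=[
    [0,0,0,0,0.4],
    [0,0,0,0,0.3],
    [0,0,0,0,0.3],
    [0,0,0,0,0.3],
    [0,0,0,0,0.3],
  ],
)

```text
time: 37.3
eef_pos: [0.6909, 0.0544, 0.0145]
tcp_rot: [0.495, 0.504, -0.494, 0.506]
contact_force: [-0.3, 0.8, 6.3]
opening: 0.412
```

```bash
python3 -c "
from h import *
go(.6885,.0535,.0118,1.2);lane()
s=Cam('side'); b=blob(s,*RE,(285,215,315,265)); print('red side',s.plane(mom(b),.034))
"
```

```text
t 37.3 at [0.6909 0.0544 0.0145] jaw 1.2 open 0.41 F [-0.334   0.8112  6.282 ] | need x 0.27 y -0.24 z 0.08 turn 0.0
t 37.3 lane x 78.8 y 407.2 mm z 0.0145 jaw rel lane 6.9 open 0.412 F [-0.334   0.8112  6.282 ]
red side [[0.6908 0.0546 0.034 ]]
```

Emit:
drive_tool(
  steps=[
    [0,0,-2,-5,0.3],
    [0,0,-2,-5,0.3],
    [0,0,-2,-5,0.3],
    [0,0,-2,0,0.3],
    [0,0,-2,5,0.3],
    [0,0,-2,6,0.3],
    [0,0,-2,6,0.3],
    [0,0,-2,4.9,0.3],
    [0,0,0,0,0.3],
    [0,0,0,0,0.3],
  ],
)

```text
time: 38.35
eef_pos: [0.6677, 0.2127, 0.0145]
tcp_rot: [0.524, 0.475, -0.523, 0.476]
contact_force: [-0.2, -0.0, 5.8]
opening: 0.413
```

```bash
python3 -c "
from h import *
lane()
s=Cam('side'); b=blob(s,*RE,(270,215,360,320)); print('red side',cv2.boundingRect(b),s.plane(mom(b),.034),pose()[0]['eef_pos'])
"
```

```text
t 38.4 lane x 40.0 y 562.4 mm z 0.0145 jaw rel lane 0.2 open 0.413 F [-0.1549 -0.0222  5.7908]
red side (304, 288, 14, 29) [[0.6686 0.2171 0.034 ]] [0.6676 0.2123 0.0145]
```

Exactly as planned. Forward S.

Emit:
drive_tool(
  steps=[
    [0,0,2.2,4,0.3],
    [0,0,2.2,4,0.3],
    [0,0,2.2,4,0.3],
    [0,0,2.2,3,0.3],
    [0,0,2.2,0,0.3],
    [0,0,2.2,0,0.3],
    [0,0,2.2,0,0.3],
    [0,0,2.2,-3,0.3],
    [0,0,2.2,-4,0.3],
    [0,0,2.2,-4,0.3],
  ],
)

```text
time: 39.4
eef_pos: [0.6074, -0.0002, 0.0145]
tcp_rot: [0.541, 0.456, -0.538, 0.459]
contact_force: [2.7, 0.5, 4.2]
opening: 0.416
```

```bash
python3 -c "
from h import *
lane()
"
```

```text
t 39.4 lane x 1.2 y 344.6 mm z 0.0145 jaw rel lane -3.7 open 0.416 F [2.7155 0.4818 4.1756]
```

Emit:
drive_tool(
  steps=[
    [0,0,1.5,-2,0.3],
    [0,0,1.5,-1.8,0.3],
    [0,0,2.2,0,0.3],
    [0,0,2.2,0,0.3],
    [0,0,2.2,0,0.3],
    [0,0,2.2,0,0.3],
    [0,0,2.2,0,0.3],
    [0,0,2.2,0,0.3],
    [0,0,2.2,0,0.3],
    [0,0,1.5,0,0.3],
  ],
)

```text
time: 40.4
eef_pos: [0.5853, -0.1992, 0.0144]
tcp_rot: [0.526, 0.472, -0.524, 0.475]
contact_force: [2.4, -0.0, 6.4]
opening: 0.412
```

Emit:
drive_tool(
  steps=[
    [0,0,1,0,0.3],
    [0,0,0.5,0,0.3],
    [0,0,0.3,0,0.3],
    [0,0,0,0,0.3],
  ],
)

```text
time: 40.8
eef_pos: [0.5834, -0.2164, 0.0144]
tcp_rot: [0.525, 0.472, -0.524, 0.475]
contact_force: [1.2, -0.5, 6.4]
opening: 0.41
```

```bash
python3 -c "
from h import *
lane()
"
```

```text
t 40.8 lane x -1.2 y 127.1 mm z 0.0144 jaw rel lane -0.2 open 0.410 F [ 1.2374 -0.4933  6.4187]
```

Emit:
drive_tool(
  steps=[
    [0,0,0.4,0,0.3],
    [0,0,0.3,0,0.3],
    [0,0,0,0,0.3],
  ],
)

```text
time: 41.1
eef_pos: [0.5827, -0.2231, 0.0144]
tcp_rot: [0.525, 0.472, -0.524, 0.476]
contact_force: [0.8, 0.0, 6.6]
opening: 0.41
```

Emit:
drive_tool(
  steps=[
    [0,0,0.2,0,0.3],
    [0,0,0,0,0.3],
  ],
)

```text
time: 41.3
eef_pos: [0.5825, -0.225, 0.0144]
tcp_rot: [0.525, 0.472, -0.524, 0.476]
contact_force: [0.9, -0.1, 5.8]
opening: 0.417
```

Emit:
drive_tool(
  steps=[
    [0,0,0.2,0,0.3],
    [0,0,0,0,0.3],
  ],
)

```text
time: 41.5
eef_pos: [0.5824, -0.2266, 0.0144]
tcp_rot: [0.525, 0.472, -0.524, 0.475]
contact_force: [0.7, 1.1, 7.6]
opening: 0.413
```

```bash
python3 -c "
from h import *
lane()
"
```

```text
t 41.5 lane x -1.2 y 116.9 mm z 0.0144 jaw rel lane -0.1 open 0.413 F [0.7452 1.0567 7.6175]
```

Emit:
drive_tool(
  steps=[
    [0,0,0.2,0,0.3],
    [0,0,0,0,0.3],
    [0,0,0,0,0.3],
  ],
)

```text
time: 41.8
eef_pos: [0.5823, -0.2277, 0.0144]
tcp_rot: [0.526, 0.473, -0.524, 0.475]
contact_force: [1.0, 3.1, 6.9]
opening: 0.415
```

Emit:
drive_tool(
  steps=[
    [0,0,0,0,0.65],
    [0,0,0,0,0.65],
    [0,0,0,0,0.65],
    [-3,0,0,0,0.65],
    [-4,0,0,0,0.65],
    [-4,0,0,0,0.65],
    [-3,0,-4,0,0.65],
    [0,-2,-4,0,0.65],
    [0,-2,-4,0,0.65],
    [0,-2,-4,0,0.75],
  ],
)

```text
time: 42.8
eef_pos: [0.5361, -0.0608, 0.152]
tcp_rot: [-0.525, -0.474, 0.525, -0.473]
contact_force: [-0.9, 0.1, -0.3]
opening: 0.75
```

Emit:
drive_tool(
  steps=[
    [0,-1,-1,2,0.75],
    [0,0,0,0,0.75],
    [0,0,0,0,0.75],
  ],
)

```text
time: 43.1
eef_pos: [0.5284, -0.0514, 0.1523]
tcp_rot: [-0.533, -0.465, 0.533, -0.465]
contact_force: [0.1, -0.5, -0.3]
opening: 0.747
```

```bash
python3 -c "
from h import *
s=Cam('side');t=Cam('top')
box(t,GR,(350,200,440,240),.05);box(t,RE,(350,190,440,240),.05)
box(t,OR,(190,205,248,270),.039)
b=blob(t,*WH,(255,237,292,262)); print('white top',cv2.boundingRect(b),t.plane(mom(b),.04)); 
b=blob(s,*WH,(365,225,397,270)); print('side',cv2.boundingRect(b),s.plane(mom(b),.034))
go(.5035,.0765,.0118,-7.7)
"
```

```text
centre [ 0.5776 -0.2887  0.05  ] size [0.0222, 0.0608] short axis deg -6.1
centre [ 0.5806 -0.2252  0.05  ] size [0.0225, 0.0587] short axis deg -8.1
centre [0.5358 0.2189 0.039 ] size [0.0392, 0.0521] short axis deg -11.4
white top (260, 244, 16, 11) [[0.5054 0.0859 0.04  ]]
side (378, 225, 18, 34) [[0.4991 0.0655 0.034 ]]
t 43.2 at [ 0.5289 -0.0522  0.1524] jaw -7.9 open 0.75 F [ 0.2539 -0.1494  0.5732] | need x 14.06 y -4.24 z -12.41 turn -0.2
```

```bash
python3 -c "
from h import *
s=Cam('side');t=Cam('top')
p=s.plane(np.array([[470,437],[516,437]])/3+[219.7,99.7],.032); print(p,p.mean(0))
print('vise corner from top', t.plane(np.array([[390,522],[390,580]])/4+[190,120],0), t.plane(np.array([[390,522]])/4+[190,120],.04))
s.crop(330,170,430,270,6,'s10.png')
"
```

```text
[[0.5198 0.0754 0.032 ]
 [0.4867 0.0773 0.032 ]] [0.5033 0.0764 0.032 ]
vise corner from top [[0.4987 0.0386 0.    ]
 [0.4609 0.0393 0.    ]] [[0.5002 0.0345 0.04  ]]
```

View pics/s10.png

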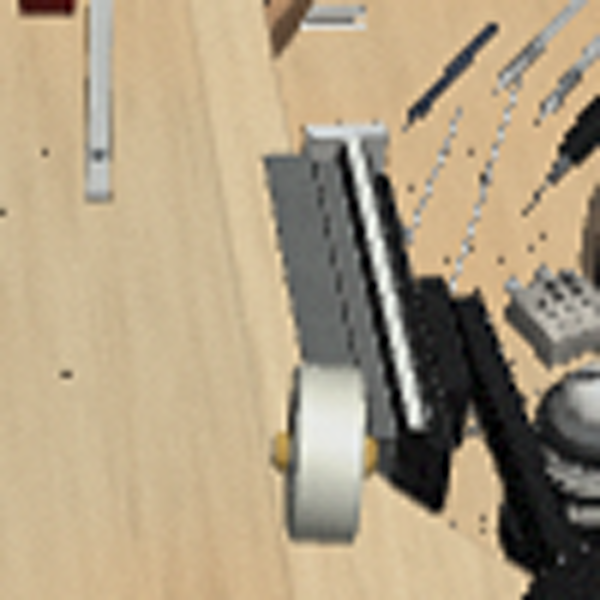

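```bash
python3 -c "
from h import *
s=Cam('side');t=Cam('top')
print(tri(t,[287.5,264.7],s,[400,240.8]),tri(t,[348,263],s,[388.3,192.5]))
print(tri(t,[287.5,250.5],s,[374.5,196]), tri(t,[347.5,249.3],s,[374.5,196]))
go(.5035,.0765,.0118,-7.7)
"
```

```text
(array([0.4607, 0.0392, 0.0036]), np.float64(0.0023768529755253905)) (array([ 0.4622, -0.1199,  0.0072]), np.float64(0.00037580024472349936))
(array([0.5132, 0.0238, 0.1289]), np.float64(0.020067368955895205)) (array([ 0.4967, -0.1202, -0.0029]), np.float64(0.0011928320730861567))
t 43.4 at [ 0.5287 -0.052   0.1523] jaw -7.9 open 0.75 F [-0.5384  0.3588 -0.5274] | need x 14.05 y -4.22 z -12.40 turn -0.2
```

Emit:
drive_tool(
  steps=[
    [0,-1,-3,0,0.65],
    [0,-1.1,-3.2,0,0.65],
    [0,-1.1,-3.1,0,0.65],
    [0,-1,-3.1,0,0.65],
    [0,0,0,0,0.65],
    [0,0,0,0,0.65],
    [4,0,0,0,0.65],
    [3,0,0,0,0.65],
    [0,0,0,0,0.65],
    [0,0,0,0,0.65],
  ],
)

```text
time: 44.4
eef_pos: [0.504, 0.0765, 0.0824]
tcp_rot: [-0.533, -0.464, 0.534, -0.464]
contact_force: [0.7, -0.5, 0.0]
opening: 0.653
```

```bash
python3 -c "
from h import *
go(.5035,.0765,.0118,-7.7)
"
```

```text
t 44.4 at [0.504  0.0765 0.0824] jaw -8.0 open 0.65 F [ 0.6993 -0.4821  0.0468] | need x 7.06 y -0.05 z 0.01 turn -0.3
```

Emit:
drive_tool(
  steps=[
    [3,0,0,0,0.65],
    [2.5,0,0,0,0.65],
    [1.6,0,0,0,0.65],
    [0,0,0,0,0.65],
    [0,0,0,0,0.4],
    [0,0,0,0,0.3],
    [0,0,0,0,0.3],
    [0,0,0,0,0.3],
    [0,0,0,0,0.3],
  ],
)

```text
time: 45.3
eef_pos: [0.5059, 0.0774, 0.0136]
tcp_rot: [0.534, 0.463, -0.532, 0.466]
contact_force: [-0.0, 0.2, 6.5]
opening: 0.414
```

```bash
python3 -c "
from h import *
go(.5035,.0765,.0118,-7.7);lane()
"
```

```text
t 45.3 at [0.5059 0.0774 0.0136] jaw -7.9 open 0.41 F [-0.0439  0.2008  6.4737] | need x 0.18 y -0.23 z 0.12 turn -0.2
t 45.3 lane x -107.5 y 411.7 mm z 0.0136 jaw rel lane -2.2 open 0.414 F [-0.0439  0.2008  6.4737]
```

Emit:
drive_tool(
  steps=[
    [0,0,-1,0,0.3],
    [0,0,-1.3,0,0.3],
    [0,0,-1.3,0,0.3],
    [0,0,-1.2,0,0.3],
    [0,0,0,0,0.3],
  ],
)

```text
time: 45.8
eef_pos: [0.5126, 0.1262, 0.0136]
tcp_rot: [0.534, 0.464, -0.531, 0.466]
contact_force: [0.7, 0.7, 7.0]
opening: 0.412
```

Emit:
drive_tool(
  steps=[
    [0,0.05,0.95,-6.2,0.3],
    [0,0.05,0.95,-6.2,0.3],
    [0,0.05,0.95,-6.2,0.3],
    [0,0.05,0.95,-6.2,0.3],
    [0,0.05,0.95,-6.2,0.3],
    [0,0.05,0.95,-6.2,0.3],
    [0,0.05,0.95,-6.2,0.3],
    [0,0.05,0.95,-6.2,0.3],
    [0,0.05,0.95,-6.2,0.3],
    [0,0.05,0.95,-6.2,0.3],
  ],
)

```text
time: 46.8
eef_pos: [0.5478, 0.0409, 0.0136]
tcp_rot: [0.217, 0.672, -0.216, 0.675]
contact_force: [-0.5, 0.3, 5.4]
opening: 0.411
```

```bash
cat >> h.py <<'E'
def chk(c,roi):
    s=Cam('side'); lane(); b=blob(s,*c,roi); print(cv2.boundingRect(b),s.plane(mom(b),.034),pose()[0]['eef_pos'])
E
python3 -c "
from h import *
lane(); go(.5353,.2186,.1,-12)
"
```

```text
t 46.8 lane x -62.2 y 379.6 mm z 0.0136 jaw rel lane 60.1 open 0.411 F [-0.4536  0.3356  5.4118]
t 46.8 at [0.5478 0.0409 0.0136] jaw 54.4 open 0.41 F [-0.4536  0.3356  5.4118] | need x -8.64 y -4.92 z -17.12 turn 66.4
```

Emit:
drive_tool(
  steps=[
    [0,0,1.4,0,0.3],
    [0,0,2,0,0.3],
    [0,0,2,0,0.3],
    [0,0,2,0,0.3],
    [0,0,2,0,0.3],
    [0,0,2,0,0.3],
    [0,0,1,0,0.3],
    [0,0,0,0,0.3],
    [0,0,0,0,0.3],
  ],
)

```text
time: 47.7
eef_pos: [0.6479, -0.0315, 0.0136]
tcp_rot: [0.218, 0.671, -0.218, 0.674]
contact_force: [0.8, -0.7, 8.2]
opening: 0.414
```

Emit:
drive_tool(
  steps=[
    [0,0.05,-0.95,6,0.3],
    [0,0.05,-0.95,6,0.3],
    [0,0.05,-0.95,6,0.3],
    [0,0.05,-0.95,6,0.3],
    [0,0.05,-0.95,6,0.3],
    [0,0.05,-0.95,6,0.3],
    [0,0.05,-0.95,6,0.3],
    [0,0.05,-0.95,6,0.3],
    [0,0.05,-0.95,6,0.3],
    [0,0.05,-0.95,6,0.3],
  ],
)

```text
time: 48.7
eef_pos: [0.6104, 0.0523, 0.0136]
tcp_rot: [0.527, 0.472, -0.525, 0.474]
contact_force: [1.3, 0.4, 7.7]
opening: 0.413
```

```bash
python3 -c "
from h import *
chk(WH,(320,200,350,260))
"
```

```text
t 48.8 lane x -1.1 y 398.5 mm z 0.0136 jaw rel lane -0.5 open 0.413 F [-0.1199  1.6178  7.7255]
(328, 225, 13, 29) [[0.6093 0.0516 0.034 ]] [0.6105 0.0537 0.0136]
```

Emit:
drive_tool(
  steps=[
    [0,0,1.3,-0.5,0.3],
    [0,0,2.2,0,0.3],
    [0,0,2.2,0,0.3],
    [0,0,2.2,0,0.3],
    [0,0,2.2,0,0.3],
    [0,0,2.2,0,0.3],
    [0,0,2.2,0,0.3],
    [0,0,2.2,0,0.3],
    [0,0,2,0,0.3],
    [0,0,1,0,0.3],
  ],
)

```text
time: 49.75
eef_pos: [0.5921, -0.1462, 0.0136]
tcp_rot: [0.524, 0.474, -0.522, 0.477]
contact_force: [1.9, 0.1, 8.2]
opening: 0.412
```

Emit:
drive_tool(
  steps=[
    [0,0,0.5,0,0.3],
    [0,0,0.3,0,0.3],
    [0,0,0,0,0.3],
  ],
)

```text
time: 50.05
eef_pos: [0.5914, -0.1532, 0.0136]
tcp_rot: [0.524, 0.474, -0.522, 0.477]
contact_force: [1.4, -0.3, 6.5]
opening: 0.413
```

```bash
python3 -c "
from h import *
lane()
"
```

```text
t 50.0 lane x 0.4 y 190.8 mm z 0.0136 jaw rel lane 0.3 open 0.413 F [ 1.3977 -0.2983  6.5289]
```

Emit:
drive_tool(
  steps=[
    [0,0,0.4,0,0.3],
    [0,0,0.3,0,0.3],
    [0,0,0,0,0.3],
  ],
)

```text
time: 50.35
eef_pos: [0.5908, -0.1599, 0.0136]
tcp_rot: [0.524, 0.474, -0.522, 0.478]
contact_force: [1.6, -0.1, 6.7]
opening: 0.412
```

Emit:
drive_tool(
  steps=[
    [0,0,0.2,0,0.3],
    [0,0,0,0,0.3],
  ],
)

```text
time: 50.55
eef_pos: [0.5906, -0.1617, 0.0136]
tcp_rot: [0.524, 0.474, -0.522, 0.478]
contact_force: [1.6, -0.1, 7.3]
opening: 0.415
```

Emit:
drive_tool(
  steps=[
    [0,0,0.2,0,0.3],
    [0,0,0,0,0.3],
  ],
)

```text
time: 50.75
eef_pos: [0.5905, -0.1629, 0.0136]
tcp_rot: [0.524, 0.475, -0.522, 0.477]
contact_force: [1.3, 2.6, 7.2]
opening: 0.415
```

```bash
python3 -c "
from h import *
lane()
"
```

```text
t 50.8 lane x 0.5 y 181.0 mm z 0.0136 jaw rel lane 0.3 open 0.415 F [1.3351 2.6198 7.2055]
```

Emit:
drive_tool(
  steps=[
    [0,0,0.2,0,0.3],
    [0,0,0.1,0,0.3],
    [0,0,0,0,0.3],
  ],
)

```text
time: 51.05
eef_pos: [0.5903, -0.1645, 0.0136]
tcp_rot: [0.525, 0.475, -0.521, 0.476]
contact_force: [1.9, 4.8, 8.1]
opening: 0.417
```

Emit:
drive_tool(
  steps=[
    [0,0,0,0,0.65],
    [0,0,0,0,0.65],
    [0,0,0,0,0.65],
    [-3,0,0,0,0.65],
    [-4,0,0,0,0.65],
    [-4,0,0,0,0.65],
    [-4,0,0,0,0.65],
    [-4,0,-4,0,0.65],
    [0,0,-4,0,0.65],
    [0,0,-4,0,0.65],
  ],
)

```text
time: 52.05
eef_pos: [0.5997, -0.0508, 0.1983]
tcp_rot: [0.524, 0.475, -0.523, 0.476]
contact_force: [0.1, -1.0, -0.7]
opening: 0.648
```

Emit:
drive_tool(
  steps=[
    [0,-3,-2,0,0.65],
    [0,-4,0,0,0.65],
    [0,-4,0,0,0.65],
    [0,-2,0,0,0.65],
    [0,0,0,0,0.65],
    [0,0,0,0,0.65],
  ],
)

```text
time: 52.65
eef_pos: [0.4718, -0.0193, 0.1967]
tcp_rot: [0.523, 0.476, -0.523, 0.476]
contact_force: [0.3, -1.0, -1.6]
opening: 0.649
```

```bash
python3 -c "
from h import *
s=Cam('side');t=Cam('top'); lane()
print('G');box(t,GR,(350,200,440,240),.05);print('R');box(t,RE,(350,190,440,240),.05)
print('O,mat');box(t,OR,(190,205,248,270),.039);box(t,GR,(190,205,248,270),.001)
L=lambda p:((p[:,:2]-[.572,-.343])@[.995,-.0993]*1e3,(p[:,:2]-[.572,-.343])@[.0993,.995]*1e3)
for c,roi in((GR,(290,100,370,200)),(RE,(290,100,370,220)),(((15,0,130),(40,70,255)),(326,150,345,215))):
    b=blob(s,*c,roi,2); print(cv2.boundingRect(b),L(s.plane(mom(b),.034)))
a=cv2.resize(t.bgr[180:260,325:445],(600,400),interpolation=2)
b=cv2.resize(s.bgr[105:225,295:375],(267,400),interpolation=2)
c=cv2.resize(t.bgr[205:270,190:250],(267,289),interpolation=2); d=cv2.resize(s.bgr[255:345,330:420],(289,289),interpolation=2)
A=np.hstack([a,b]); B=np.hstack([c,d]); B=np.hstack([B,np.zeros((289,A.shape[1]-B.shape[1],3),np.uint8)])
im=np.vstack([A,B]); cv2.imwrite('pics/f.png',cv2.resize(im,None,fx=.86,fy=.86,interpolation=3)); print(im.shape)
"
```

```text
t 52.8 lane x -131.0 y 312.0 mm z 0.1968 jaw rel lane 0.3 open 0.648 F [0.617  0.7227 0.1633]
G
centre [ 0.5777 -0.2904  0.05  ] size [0.0223, 0.0594] short axis deg -6.3
R
centre [ 0.5798 -0.2282  0.05  ] size [0.0203, 0.0609] short axis deg -2.8
O,mat
centre [0.5358 0.2189 0.039 ] size [0.0392, 0.0521] short axis deg -11.4
centre [0.5354 0.2188 0.001 ] size [0.1072, 0.1092] short axis deg -12.5
(334, 134, 9, 14) (array([-2.7395]), array([36.5915]))
(335, 149, 9, 14) (array([-6.4401]), array([101.6025]))
(332, 174, 11, 11) (array([-3.5523]), array([196.3475]))
(689, 867, 3)
```

View pics/f.png

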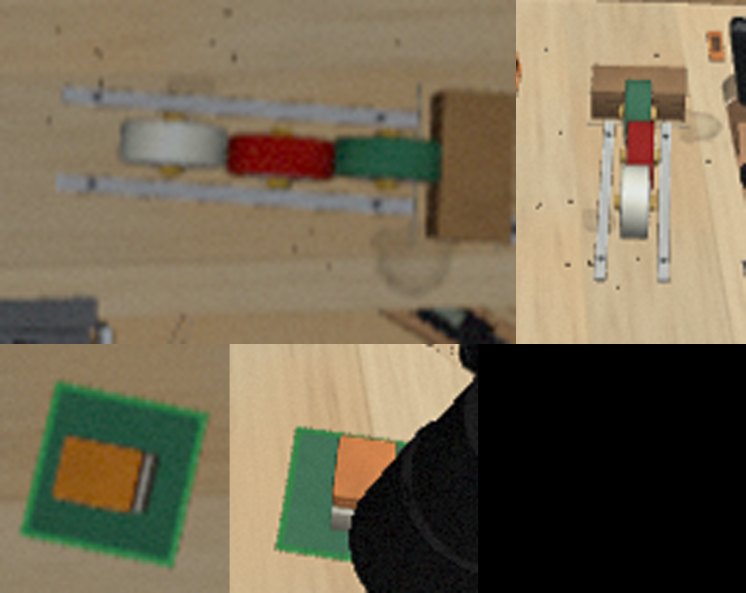

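```bash
python3 -c "
from plant import sign_off
print(sign_off())"
```

```text
the job is handed in; nothing more can be done
None
```

The job is done and handed in at about 53 s on the robot's clock. The sign-off gives no verdict.

**What I did**
- I set the orange box and the card carton aside and laid the crate across the closed end of the lane, between the studs and the rail ends.
- I restacked the cartons on the mat, card carton below and orange box on top.
- All three wheels were there. I rolled them in by their axle ends, green, then red, then white, and pressed each up against what was in front of it (about 2–5 N).
- The red and white wheels needed back-and-forth rolling on curves to line up with the lane. White's curve was tight, turning through 60 degrees.
- I never went near the rinse bottle or the glue stick.

**Last checks**
- **Wheels:** the final pictures show green, red and white upright in a close row against the crate, wholly between the rails. When I let go, red and white were within about 2 mm of the centre line, and the top camera put green about 0–1 mm off it.
- **Stack:** the orange box measured about 0.5 mm from the mat centre and within about 1.5 degrees of square. The card carton, measured before the orange box covered it, was about 1 mm off.
- **Crate:** I checked its seat right after placing it. The wheels may have pushed it a millimetre or two toward the studs since, and I did not measure it again.

**What disagreed**
- The side camera's wheel readings differed from the arm's and the top camera's by about 15 mm along the lane. I put this down to the wheels partly hiding each other, and went by the other readings.
- The lamp hid most of the stack from the side camera, so the stack checks rest on the top camera.
- No knock to the cartons and no slackening of the grip showed up.

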